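# Stack the tote and sort cassettes and bottles into their bays

## Robot

A 6-joint arm with a two-finger parallel gripper is mounted at the origin on a cart in front of the work surface, level with it; the furniture and walls round the work are solid. World frame = base frame: x ahead of the robot, y to its left, z up, the work surface at z = 0. Lengths are in m, angles in rad, forces in N, time in s.
With the tool pointing down it reaches from about 0.375 to 0.9 m from the base axis. Payload 3.1 kg.
Tool frame: the origin (TCP) lies at the very end of the fingers, on their centre line; the grasp point (between the pads) lies 19 mm behind it; z points along the fingers, y is the direction in which the jaws open and shut (so a half turn about z gives the same grasp; the last joint's range is limited). The gripper opens to 85 mm and grips with 20 to 120 N. Pads are 22 mm wide; open, the fingers measure 114 mm over their backs; the gripper's body (76 mm by 85 mm) begins 54 mm behind the grasp point. The pads swing forward as they close: fully open they stand 13 mm farther back than shut.
Start: joints at [1.034, 0.527, 1.433, -0, 1.181, -0.178], TCP at [0.219, 0.585, 0.231] pointing down, gripper open.
Joint ranges: [-3.08, 3.08], [-0.75, 2.2], [0.22, 2.44], [-1.43, 4.57], [0, 2.65], [-2.85, 2.85]. Speed limits (rad/s): [2.79, 2.79, 3.14, 3.14, 3.14, 3.14].

## Interface

Orientations are given as a rotation vector (axis times angle).
In Python, from cell import robot gives the robot as it stands. The module is installed in compiled form; this text tells all that it offers.
- The arm moves only by the tool send_rows, never from a script. Its argument "rows" is a list of rows, each an object with "dr": the turn, a rotation vector about the tool's x, y, z as a fraction of full scale, a list of three; "translation": the shift along the tool's x, y, z as a fraction of full scale, a list of three; "fingers": the finger opening in mm, from 0 to 85.4. In form: [{"dr": [ax, ay, az], "translation": [dx, dy, dz], "fingers": fingers}, ...]. A call has exactly 10 rows; each row is the pose to reach, as a shift and turn from the pose commanded when the call began, along the tool's axes at that moment, turning the shorter way round; what a row does not reach only later rows make up. Full scale, the value 1, is 0.2 m for a shift and 360 degrees for a turn. A row lasts 1/10 s, in which the tool goes at most 50 mm and 8.59 degrees, less where a joint would pass 70% of its speed; a pose out of reach is approached as far as the arm can. A call with a number of a shift or a turn outside -1 to 1 is refused whole. A call with a gripper value outside its range is refused whole. The fingers move at their own pace and stop on an object; "grip_force" is the grip in N (left out, the last holds). Time passes only in rows, so rows that repeat a pose let the fingers close, or fill a call up. It gives the time, the measured TCP pose, the force and the opening at its end, in the units of the state.
- robot.read_state(): the state, without advancing time (a new reading comes with each control period).
- robot.camera(name): name is "scene" or "top" or "wrist"; returns the picture (420x560x3 uint8, red, green, blue); there is no depth.
- robot.camera_params(name): a dict with "vfov" (degrees; the focal length in pixels is half the picture's height over the tangent of half this angle, whatever the lens; pixels are square), "cx", "cy" (the principal point, pixels), "dist_coeffs" ([k1, k2, p1, p2, k3] as OpenCV has them; the pictures are not rectified), "origin" and "rotation" of the camera in the world. Camera axes: x right, y down, z forward; pixel columns grow to the right and rows downward; lengths in m; the calibration is good to about 2 mm. A picture is of the moment at which its call begins: read the wrist's pose just before it. camera_params takes no time and is no camera call; for the wrist camera it gives the pose at the moment of the call.
- robot.finish_job(): hands the job in, once; it reports no verdict.
The state is a dict: "time_s": time; "joints": joint angles; "qvel": joint speeds; "tau": joint torques, N m; "tool_pos": TCP position; "ee_rot": TCP orientation; "wrist_force": force on the tool from outside, world axes, zero at the start; "wrist_torque": the same for the moment, N m; "gripper_width": opening from 0.0 (shut) to 1.0 (fully open).
Only numpy, scipy, OpenCV 4.12 (cv2) and the standard library are available. Lean on these libraries where they do the work, as an engineer would, in place of code of your own. Each camera call takes 0.05 s, during which the arm holds its last target. There are 200 camera calls.

## Task

First stack the empty blue tote on the fixed blue tote that holds the red caps, turned so that their orange ends are at opposite ends and it stands level inside the rim instead of nesting into the caps. Then stand the two grey cassette blocks in the upper tote, one in each bay, lengthwise along its divider; also stand the brown bottle in the black-floored bay of the white tray and the small red-capped bottle in the white-floored bay. Everything ends upright and flat on its floor, and the timer and the label roll stay where they are.

Things in the scene. Friction and masses are not known exactly. Their poses are not given: they have to be found in the camera images.
- tote: Loose empty blue stack-nest tote, 152 x 122 x 36 mm, 0.25 kg, one end orange. Origin: centre of underside; x points to the orange end. Divider across it at x = 0 (10 mm thick, 86 long along y, top at z = 24): lift it by this, fingers in the two bays. Bays x = +-5 to +-60 mm, 86 mm wide along y; floor at z = 3, rim at z = 36. Side feet at x = +38 and -14.
- tote_mark (a point): Top of the middle of the loose tote's orange end, at x = +71.5, z = +36 mm in the tote's own frame.
- tote_base: Fixed tote, same shape and axes, with red caps in it (below z = 24 mm). Lugs inside its rim at x = -38 and +14 carry a like tote whose orange end is at the OPPOSITE end: its underside then stands 30 mm above this one's (stacked). Orange ends the same way, its feet miss the lugs and it sinks 6 mm lower (nested). 3.5 mm play inside the rim each way.
- bottle_tray: Fixed white tray, 160 x 100 mm, 22 mm high, walls 4 mm, floor top at z = 4 mm. Origin: centre of its underside. A 4 mm divider at x = 0, as high as the walls, parts it into a bay with a black floor (x = +2..+76 mm, middle at x = +39) and a bay with a white floor (x = -76..-2 mm, middle at x = -39), each 92 mm wide along y.
- cassette_a: Loose dark grey slide cassette block standing upright alone on the bench: 70 mm long (x), 22 mm thick (y), 52 mm high, 0.09 kg. Origin: centre of its underside (its solid runs x = -34..+36 mm).
- cassette_b: The second cassette block, same as cassette_a in shape and look.
- amber_bottle: Loose brown reagent bottle with a black cap, standing: body 48 mm across up to z = 88 mm, cap 25 mm across up to 105 mm; about 0.14 kg. Origin: centre of its underside, z up.
- red_bottle: Loose small white reagent bottle with a red cap, standing: body 38 mm across up to z = 65 mm, cap 20 mm across up to 78 mm; about 0.05 kg. Origin: centre of its underside, z up.
- timer: Bystander: white bench timer lying on its back, 66 x 62 x 18 mm. Origin: centre of its underside.
- label_roll: Bystander: roll of labels on the bench, 57 x 62 x 57 mm. Origin: centre of its underside.

How it is judged:
By the outcome, as a careful person would: the job done as asked, in the order asked, and still so for the second after the job is handed in, with the robot touching nothing.
It also fails if it takes over 136 s, if anything falls off the work surface, if the arm or the gripper's body presses on something with over 40 N, if the wrist force passes 120 N, or if a joint passes its speed limit or range.

## Working session

There is one attempt and no reset: what is moved stays moved. The work goes in short steps, Python scripts to look and compute and a tool call to move; the robot and the scene stay as the last step left them, time stands still between calls to the robot, and variables do not carry over. Pictures are saved under pics/ and viewed, about 12 in all and at most 16, crops included, and the job is handed in when it is done.

Besides the shell and the picture viewer there is one more tool, called after ">>>" as name([rows], argument=value, ...), one row to a line, values as JSON. send_rows: Moves the arm, as the interface text tells. Its arguments: {"type":"object","properties":{"rows":{"type":"array"},"grip_force":{"type":"number"}},"required":["rows"]}

```bash
mkdir -p pics; ls; python3 - <<'E'
from cell import robot
import cv2
for n in("top","scene"):
    im=robot.camera(n); cv2.imwrite(f"pics/{n}0.png",im[:,:,::-1]); p=robot.camera_params(n); print(n,p)
s=robot.read_state(); print(s)
E
```

```text
pics
top {'vfov': 44.79842144385247, 'cx': 286.99582961274, 'cy': 214.10335895968592, 'dist_coeffs': array([0.01832513, 0.        , 0.        , 0.        , 0.        ]), 'origin': array([ 0.37826543, -0.00684293,  1.54860182]), 'rotation': array([-2.21340231,  2.16602268, -0.10614028])}
scene {'vfov': 55.893176836355444, 'cx': 278.42663366211167, 'cy': 210.97162781959415, 'dist_coeffs': array([0.02916001, 0.        , 0.        , 0.        , 0.        ]), 'origin': array([-0.12166514, -0.6252484 ,  0.88285246]), 'rotation': array([-2.1856125 ,  0.91623275, -0.40488056])}
{'time_s': 0.1, 'joints': array([ 1.03350875e+00,  5.28347182e-01,  1.43381598e+00, -9.67506776e-07,
        1.18144459e+00, -1.78497571e-01]), 'qvel': array([-0.00018991, -0.0036988 , -0.00384095, -0.00108135, -0.00111677,
        0.00125276]), 'tau': array([ 5.11620347e-04, -4.43306029e+01, -1.78586018e+01, -2.22160679e-04,
        3.84473620e-03,  6.30802461e-06]), 'tool_pos': array([0.21908249, 0.58462105, 0.23043419]), 'ee_rot': array([-5.60441317e-01, -3.09048081e+00,  2.96458136e-03]), 'wrist_force': array([ 0.36113581,  0.17558769, -0.28375092]), 'wrist_torque': array([ 0.06389326, -0.00771569,  0.02628828]), 'gripper_width': 0.9993537847486019}
```

View pics/top0.png

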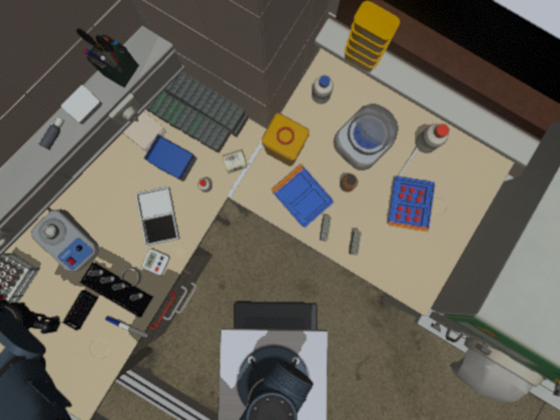

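View pics/scene0.png

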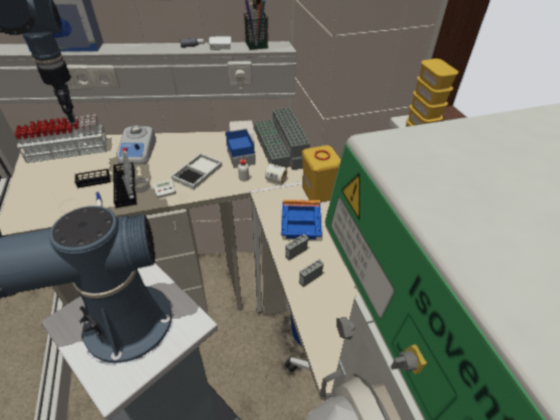

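```bash
cat > h.py <<'E'
import numpy as np, cv2
from scipy.spatial.transform import Rotation as R
from cell import robot
def K(p,h=420):
    f=h/2/np.tan(np.radians(p["vfov"])/2); return np.array([[f,0,p["cx"]],[0,f,p["cy"]],[0,0,1.]])
def p2w(p,uv,z):
    uv=np.array(uv,float).reshape(-1,1,2); n=cv2.undistortPoints(uv,K(p),p["dist_coeffs"])[:,0]
    d=np.c_[n,np.ones(len(n))]@R.from_rotvec(p["rotation"]).as_matrix().T
    t=(np.broadcast_to(z,len(n))-p["origin"][2])/d[:,2]; return p["origin"]+d*t[:,None]
def w2p(p,X):
    Rm=R.from_rotvec(p["rotation"]).as_matrix().T
    return cv2.projectPoints(np.array(X,float).reshape(-1,1,3),cv2.Rodrigues(Rm)[0],-Rm@p["origin"],K(p),p["dist_coeffs"])[0][:,0]
def crop(im,x,y,w,h,s,name):
    c=cv2.resize(im[y:y+h,x:x+w],None,fx=s,fy=s,interpolation=cv2.INTER_CUBIC); 
    for i in range(0,w,20): cv2.putText(c,str(x+i),(int(i*s),8),0,.3,(255,255,0),1); cv2.line(c,(int(i*s),8),(int(i*s),14),(255,255,0),1)
    for i in range(0,h,20): cv2.putText(c,str(y+i),(0,int(i*s)+4),0,.3,(255,255,0),1); cv2.line(c,(20,int(i*s)),(26,int(i*s)),(255,255,0),1)
    cv2.imwrite(f"pics/{name}.png",c[:,:,::-1])
def box(x,y,z,x0,x1,y0,y1,h0,h1,yaw):
    P=np.array([[a,b,c] for c in(h0,h1) for a,b in((x0,y0),(x1,y0),(x1,y1),(x0,y1))],float)/1000
    return P@R.from_euler('z',yaw).as_matrix().T+[x,y,z]
E
python3 - <<'E'
from h import *
im=cv2.imread("pics/top0.png")[:,:,::-1]
crop(im,262,155,180,110,4.4,"c1"); crop(im,130,140,130,140,4.2,"c2")
p=robot.camera_params("top")
for n,uv,z in [("tote",(303,195),.036),("base",(411,203),.036),("tray",(158,215),.022),("red",(204,184),.07),("amb",(349,182),.1),("ca",(325,228),.05),("cb",(355,241),.05)]: print(n,p2w(p,uv,z))
E
```

```text
tote [[ 0.55628721 -0.07965581  0.036     ]]
base [[ 0.53960648 -0.40358391  0.036     ]]
tray [[0.48774804 0.35205239 0.022     ]]
red [[0.57783458 0.21127161 0.07      ]]
amb [[ 0.58935265 -0.20806324  0.1       ]]
ca [[ 0.4582648  -0.14567917  0.05      ]]
cb [[ 0.42189219 -0.23469463  0.05      ]]
```

View pics/c1.png

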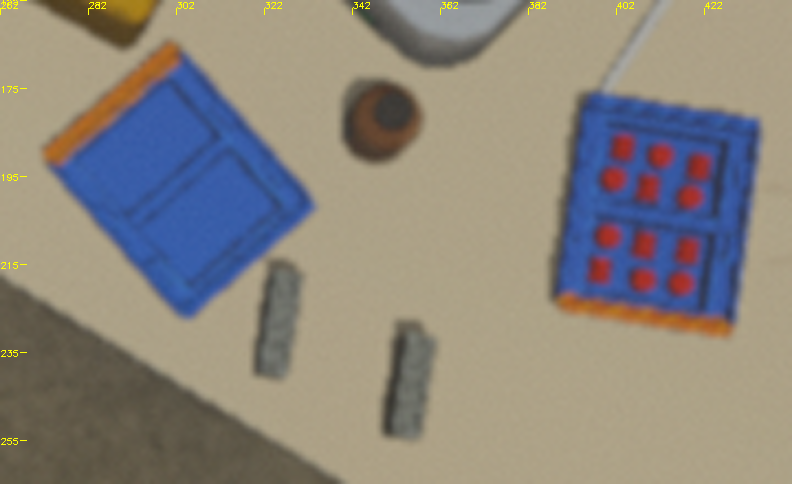

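View pics/c2.png

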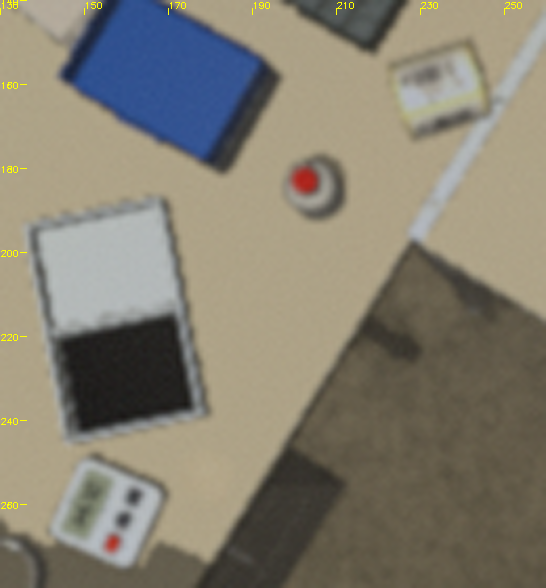

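```bash
cat >> h.py <<'E'
def rect(uv,p,z):
    """uv: 4 top-face corners, order: the +x-end pair, then the -x-end pair"""
    P=p2w(p,uv,z)[:,:2]; c=P.mean(0); d=P[:2].mean(0)-P[2:].mean(0)
    print("centre",c.round(4),"yaw",np.degrees(np.arctan2(d[1],d[0])).round(1),"L",np.linalg.norm(d).round(4),"W",np.linalg.norm((P[0]+P[3]-P[1]-P[2])/2).round(4))
def pose():
    s=robot.read_state(); M=R.from_rotvec(s["ee_rot"]).as_matrix()
    return s["tool_pos"],M
def plan(*tg):
    """tg: (x,y,z,psi deg or None) tool pointing down; each is one call from the one before"""
    p,M=pose(); M0=M; s=robot.read_state()
    print("at",p.round(4),"psi",np.degrees(np.arctan2(M[1,0],M[0,0])).round(2),"tilt",np.degrees(np.arccos(-M[2,2])).round(2),"w",s["gripper_width"].round(3),"F",s["wrist_force"].round(1),"t",s["time_s"])
    for t in tg:
        psi=np.degrees(np.arctan2(M[1,0],M[0,0])) if t[3] is None else t[3]
        N=(R.from_euler('z',psi,degrees=True)*R.from_euler('x',np.pi)).as_matrix()
        q=np.array(t[:3]); tr=M.T@(q-p)/.2; dr=R.from_matrix(M.T@N).as_rotvec()/(2*np.pi)
        q6=np.degrees(np.arctan2(q[1],q[0]))+90-psi
        print("tr",tr.round(4).tolist(),"dr",dr.round(4).tolist(),"q6~",round((q6+180)%360-180,1)); p,M=q,N
E
python3 - <<'E'
from h import *
p=robot.camera_params("top")
print("tote");rect([(271.8,191.4),(301.1,164.1),(333.6,202),(304.5,227.3)],p,.036)
print("base");rect([(427.2,230.7),(387.7,223.2),(395,176.6),(434.7,182.7)],p,.036)
print("tray");rect([(179.5,238.3),(146.7,244.8),(136.7,193.6),(169.3,187.1)],p,.022)
c=lambda x,y:(262+x/4.4,155+y/4.4)
print("ca",p2w(p,[c(285,265),c(272,378),c(281,320)],.052)); print("cb",p2w(p,[c(417,327),c(404,437),c(413,382)],.052))
w=robot.camera_params("wrist"); P,M=pose(); print(w, "cam in tool",M.T@(w["origin"]-P)); print((M.T@R.from_rotvec(w["rotation"]).as_matrix()).round(3))
plan((.54,-.07,.30,-139),)
E
```

```text
tote
centre [ 0.5529 -0.079 ] yaw 42.5 L 0.1473 W 0.1181
base
centre [ 0.539 -0.404] yaw 171.3 L 0.1445 W 0.1202
tray
centre [0.4852 0.3518] yaw -166.7 L 0.1568 W 0.0986
ca [[ 0.4959899  -0.15016487  0.052     ]
 [ 0.42011937 -0.14258368  0.052     ]
 [ 0.45901765 -0.14802787  0.052     ]]
cb [[ 0.45633009 -0.23927322  0.052     ]
 [ 0.3827192  -0.23130896  0.052     ]
 [ 0.41948574 -0.23695924  0.052     ]]
{'vfov': 64.49475672420789, 'cx': 277.4906437621328, 'cy': 210.98498977494728, 'dist_coeffs': array([-0.07383162,  0.        ,  0.        ,  0.        ,  0.        ]), 'origin': array([0.14936789, 0.61205529, 0.3728717 ]), 'rotation': array([2.37385971, 1.64557418, 0.24165785])} cam in tool [ 0.07495947  0.00092516 -0.14241288]
[[-0.    -0.957 -0.291]
 [ 1.     0.    -0.   ]
 [ 0.    -0.291  0.957]]Traceback (most recent call last):
  File "<stdin>", line 9, in <module>
  File "h.py", line 31, in plan
    print("at",p.round(4),"psi",np.degrees(np.arctan2(M[1,0],M[0,0])).round(2),"tilt",np.degrees(np.arccos(-M[2,2])).round(2),"w",s["gripper_width"].round(3),"F",s["wrist_force"].round(1),"t",s["time_s"])
                                                                                                                                  ^^^^^^^^^^^^^^^^^^^^^^^^
AttributeError: 'float' object has no attribute 'round'
```

```bash
sed -i 's/s\["gripper_width"\].round(3)/round(float(s["gripper_width"]),3)/' h.py; python3 - <<'E'
from h import *
plan((.553,-.079,.25,132.5))
E
```

```text
at [0.2191 0.5846 0.2304] psi 159.44 tilt 0.12 w 0.999 F [ 0.4  0.2 -0.3] t 0.1
tr [-2.7284, -2.5207, -0.0938] dr [-0.0003, 0.0, 0.0748] q6~ -50.6
```

```bash
python3 - <<'E'
s=open('h.py').read()
a=s.index("        q=np.array(t[:3]); tr="); s=s[:a]+'''        q=np.array(t[:3]); tr=M.T@(q-p)/.2; rv=R.from_matrix(M.T@N).as_rotvec(); n=int(max(1,np.ceil(max(abs(tr).max(),np.linalg.norm(rv)/1.45)-.001)))
        q6=np.degrees(np.arctan2(q[1],q[0]))+90-psi; p0,M0=p,M
        print("->",t,"q6~",round((q6+180)%360-180,1))
        for k in range(1,n+1):
            qk=p0+(q-p0)*k/n; Mk=M0@R.from_rotvec(rv*k/n).as_matrix()
            print("  tr",(M.T@(qk-p)/.2).round(3).tolist(),"dr",(R.from_matrix(M.T@Mk).as_rotvec()/2/np.pi).round(4).tolist()); p,M=qk,Mk
'''
open('h.py','w').write(s)
E
python3 - <<'E'
from h import *
plan((.553,-.079,.25,132.5))
E
```

```text
at [0.2191 0.5846 0.2304] psi 159.44 tilt 0.12 w 0.999 F [ 0.4  0.2 -0.3] t 0.1
-> (0.553, -0.079, 0.25, 132.5) q6~ -50.6
  tr [-0.909, -0.84, -0.031] dr [-0.0001, 0.0, 0.0249]
  tr [-1.029, -0.688, -0.032] dr [-0.0001, 0.0, 0.0249]
  tr [-1.124, -0.519, -0.032] dr [-0.0001, 0.0, 0.0249]
```

>>> send_rows([
  {"dr":[0,0,0],"translation":[-0.1,-0.1,-0.003],"fingers":85},
  {"dr":[0,0,0],"translation":[-0.2,-0.2,-0.01],"fingers":85},
  {"dr":[0,0,0],"translation":[-0.35,-0.33,-0.02],"fingers":85},
  {"dr":[0,0,0],"translation":[-0.5,-0.46,-0.03],"fingers":85},
  {"dr":[0,0,0],"translation":[-0.65,-0.6,-0.03],"fingers":85},
  {"dr":[0,0,0],"translation":[-0.8,-0.74,-0.03],"fingers":85},
  {"dr":[0,0,0],"translation":[-0.909,-0.84,-0.031],"fingers":85},
  {"dr":[0,0,0],"translation":[-0.909,-0.84,-0.031],"fingers":85},
  {"dr":[0,0,0],"translation":[-0.909,-0.84,-0.031],"fingers":85},
  {"dr":[0,0,0],"translation":[-0.909,-0.84,-0.031],"fingers":85},
])

```text
time_s: 1.1
tool_pos: [0.3303, 0.3648, 0.2374]
ee_rot: [-0.56, -3.091, -0.001]
wrist_force: [-0.2, -0.9, -0.3]
gripper_width: 0.995
```

>>> send_rows([
  {"dr":[0,0,0],"translation":[-0.15,-0.14,-0.003],"fingers":60},
  {"dr":[0,0,0],"translation":[-0.3,-0.28,-0.01],"fingers":60},
  {"dr":[0,0,0],"translation":[-0.45,-0.42,-0.02],"fingers":60},
  {"dr":[0,0,0],"translation":[-0.6,-0.56,-0.03],"fingers":60},
  {"dr":[0,0,0],"translation":[-0.75,-0.7,-0.03],"fingers":60},
  {"dr":[0,0,0],"translation":[-0.909,-0.84,-0.031],"fingers":60},
  {"dr":[0,0,0],"translation":[-0.909,-0.84,-0.031],"fingers":60},
  {"dr":[0,0,0],"translation":[-0.909,-0.84,-0.031],"fingers":60},
  {"dr":[0,0,0],"translation":[-0.909,-0.84,-0.031],"fingers":60},
  {"dr":[0,0,0],"translation":[-0.909,-0.84,-0.031],"fingers":60},
])

```text
time_s: 2.1
tool_pos: [0.441, 0.1444, 0.2436]
ee_rot: [-0.556, -3.091, -0.0]
wrist_force: [0.1, 0.3, -0.3]
gripper_width: 0.702
```

>>> send_rows([
  {"dr":[0,0,0.01],"translation":[-0.15,-0.14,-0.003],"fingers":25},
  {"dr":[0,0,0.03],"translation":[-0.3,-0.28,-0.01],"fingers":25},
  {"dr":[0,0,0.05],"translation":[-0.45,-0.42,-0.02],"fingers":25},
  {"dr":[0,0,0.07],"translation":[-0.6,-0.56,-0.03],"fingers":25},
  {"dr":[0,0,0.0748],"translation":[-0.75,-0.7,-0.03],"fingers":25},
  {"dr":[0,0,0.0748],"translation":[-0.909,-0.84,-0.031],"fingers":25},
  {"dr":[0,0,0.0748],"translation":[-0.909,-0.84,-0.031],"fingers":25},
  {"dr":[0,0,0.0748],"translation":[-0.909,-0.84,-0.031],"fingers":25},
  {"dr":[0,0,0.0748],"translation":[-0.909,-0.84,-0.031],"fingers":25},
  {"dr":[0,0,0.0748],"translation":[-0.909,-0.84,-0.031],"fingers":25},
])

```text
time_s: 3.1
tool_pos: [0.5523, -0.0763, 0.2499]
ee_rot: [-1.261, -2.876, -0.0]
wrist_force: [-0.2, 0.3, 0.0]
gripper_width: 0.296
```

```bash
python3 - <<'E'
from h import *
plan()
w=robot.camera_params("wrist"); im=robot.camera("wrist"); np.savez("w1.npz",**w)
crop(im,0,0,560,420,1.42,"w1")
E
```

```text
at [ 0.5523 -0.0763  0.2499] psi 132.65 tilt 0.06 w 0.296 F [-0.2  0.3  0. ] t 3.1
```

View pics/w1.png

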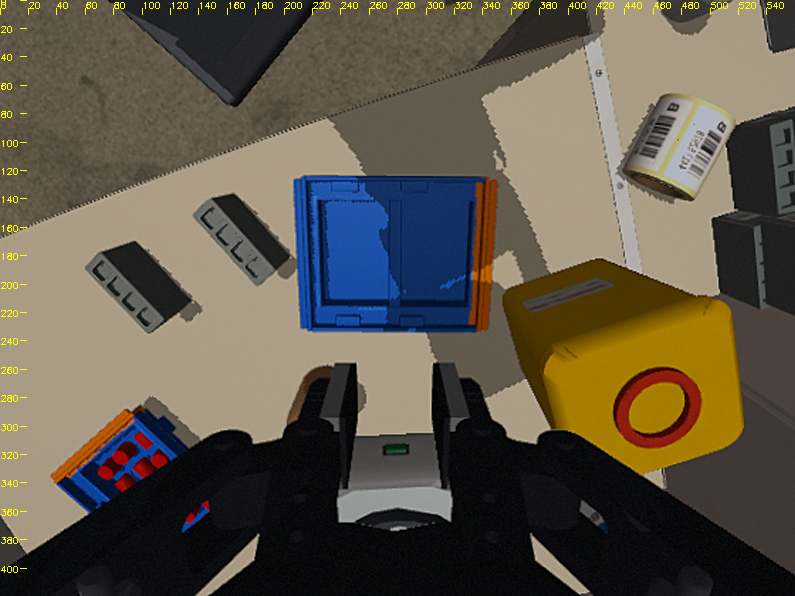

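```bash
cat >> h.py <<'E'
def fit(p,X,uv,z,g):
    """X: local points (mm), uv pixels, z underside height, g=(x,y,yaw deg) guess"""
    from scipy.optimize import least_squares
    X=np.array(X,float)/1000; uv=np.array(uv,float)
    f=lambda v:(w2p(p,X@R.from_euler('z',v[2],degrees=True).as_matrix().T+[v[0],v[1],z])-uv).ravel()
    r=least_squares(f,g,x_scale=[.01,.01,1.]); print("fit",r.x.round(4),"res px",r.fun.reshape(-1,2).round(1).tolist()); return r.x
E
python3 - <<'E'
from h import *
w=dict(np.load("w1.npz"))
# tote local: orange end +x. in picture right=orange; find which y
uv=np.array([(497,180),(490,332),(297,332),(298,180)])/1.42
P=p2w(w,uv,.036); print(P.round(4).tolist())
fit(w,[(76,61,36),(76,-61,36),(-76,-61,36),(-76,61,36)],uv,0,(.553,-.079,42.5))
im=cv2.imread("pics/w1.png"); c=lambda x0,y0,x1,y1,s:cv2.resize(im[y0:y1,x0:x1],None,fx=s,fy=s)
cv2.imwrite("pics/w1a.png",np.vstack([np.hstack([c(280,160,520,350,2),c(80,180,300,350,2)[:,:0]]),c(80,180,320,340,2)]))
E
```

```text
[[0.5682, 0.019, 0.036], [0.6502, -0.0678, 0.036], [0.5356, -0.1733, 0.036], [0.4603, -0.0804, 0.036]]
fit [ 0.5538 -0.0757 42.0843] res px [[1.8, -0.2], [-0.9, 1.8], [2.6, 0.6], [-3.3, -1.7]]Traceback (most recent call last):
  File "<stdin>", line 8, in <module>
    return _nx.concatenate(arrs, 1, dtype=dtype, casting=casting)
           ~~~~~~~~~~~~~~~^^^^^^^^^^^^^^^^^^^^^^^^^^^^^^^^^^^^^^^
ValueError: all the input array dimensions except for the concatenation axis must match exactly, but along dimension 0, the array at index 0 has size 380 and the array at index 1 has size 340
```

```bash
cat >> h.py <<'E'
def blob(im,p,z,rect,test):
    """mask by test(h,s,v) in pixel rect x0,y0,x1,y1; min-area rectangle of its outline in plane z"""
    h,s,v=[a.astype(int) for a in cv2.split(cv2.cvtColor(np.ascontiguousarray(im),cv2.COLOR_RGB2HSV))]
    m=test(h,s,v).astype(np.uint8); k=np.zeros_like(m); x0,y0,x1,y1=rect; k[y0:y1,x0:x1]=1; m=cv2.morphologyEx(m*k,cv2.MORPH_OPEN,np.ones((3,3)))
    c=max(cv2.findContours(m,0,cv2.CHAIN_APPROX_NONE)[0],key=cv2.contourArea)[:,0]
    P=p2w(p,c,z)[:,:2]; r=cv2.minAreaRect((P*1000).astype(np.float32)); print("blob",np.round(r[0],1),np.round(r[1],1),round(r[2],2)); return P
blue=lambda h,s,v:(h>100)&(h<125)&(s>120)&(v>40)
blor=lambda h,s,v:((h>100)&(h<125)&(s>120)&(v>40))|((h>7)&(h<17)&(s>200))
E
python3 - <<'E'
from h import *
w=dict(np.load("w1.npz")); im=cv2.imread("pics/w1.png")[:,:,::-1]
im=cv2.resize(np.ascontiguousarray(im),(560,420),interpolation=cv2.INTER_AREA)
blob(im,w,.036,(195,112,352,242),blor)
big=cv2.imread("pics/w1.png")
a=cv2.resize(big[160:350,280:520],None,fx=2.5,fy=2.5)[:, :600]; b=cv2.resize(big[180:345,80:320],None,fx=2.5,fy=2.5)
cv2.imwrite("pics/w1b.png",b)
E
```

```text
blob [551.7 -74.9] [150.9 121.1] 42.52
```

View pics/w1b.png

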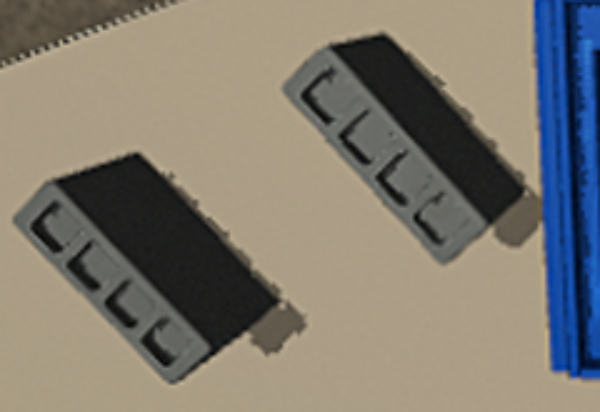

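```bash
python3 - <<'E'
from h import *
w=dict(np.load("w1.npz"))
T=lambda L:[((x/2.5+80)/1.42,(y/2.5+180)/1.42) for x,y in L]
rect(T([(330,45),(282,90),(445,265),(492,222)]),w,.052)
rect(T([(55,180),(13,218),(172,382),(213,345)]),w,.052)
plan((.535,-.38,.26,81.3))
E
```

```text
centre [ 0.4564 -0.1435] yaw 172.4 L 0.0682 W 0.0201
centre [ 0.4161 -0.2325] yaw 171.6 L 0.0677 W 0.0196
at [ 0.5525 -0.0766  0.25  ] psi 132.64 tilt 0.04 w 0.296 F [-0.  1. -0.] t 3.15
-> (0.535, -0.38, 0.26, 81.3) q6~ -26.7
  tr [-0.528, -0.546, -0.025] dr [-0.0, -0.0, 0.0713]
  tr [-0.713, -0.263, -0.025] dr [-0.0, -0.0, 0.0713]
```

>>> send_rows([
  {"dr":[0,0,0.01],"translation":[-0.08,-0.08,-0.003],"fingers":25},
  {"dr":[0,0,0.02],"translation":[-0.18,-0.18,-0.01],"fingers":25},
  {"dr":[0,0,0.035],"translation":[-0.28,-0.29,-0.01],"fingers":25},
  {"dr":[0,0,0.05],"translation":[-0.38,-0.4,-0.02],"fingers":25},
  {"dr":[0,0,0.06],"translation":[-0.46,-0.48,-0.02],"fingers":25},
  {"dr":[0,0,0.0713],"translation":[-0.528,-0.546,-0.025],"fingers":25},
  {"dr":[0,0,0.0713],"translation":[-0.528,-0.546,-0.025],"fingers":25},
  {"dr":[0,0,0.0713],"translation":[-0.528,-0.546,-0.025],"fingers":25},
  {"dr":[0,0,0.0713],"translation":[-0.528,-0.546,-0.025],"fingers":25},
  {"dr":[0,0,0.0713],"translation":[-0.528,-0.546,-0.025],"fingers":25},
])

```text
time_s: 4.15
tool_pos: [0.544, -0.2284, 0.2549]
ee_rot: [-1.869, -2.524, -0.0]
wrist_force: [0.2, -0.2, -0.1]
gripper_width: 0.289
```

>>> send_rows([
  {"dr":[0,0,0.01],"translation":[-0.1,-0.04,-0.003],"fingers":25},
  {"dr":[0,0,0.02],"translation":[-0.24,-0.09,-0.01],"fingers":25},
  {"dr":[0,0,0.035],"translation":[-0.38,-0.14,-0.01],"fingers":25},
  {"dr":[0,0,0.05],"translation":[-0.52,-0.19,-0.02],"fingers":25},
  {"dr":[0,0,0.06],"translation":[-0.64,-0.235,-0.02],"fingers":25},
  {"dr":[0,0,0.0713],"translation":[-0.713,-0.263,-0.025],"fingers":25},
  {"dr":[0,0,0.0713],"translation":[-0.713,-0.263,-0.025],"fingers":25},
  {"dr":[0,0,0.0713],"translation":[-0.713,-0.263,-0.025],"fingers":25},
  {"dr":[0,0,0.0713],"translation":[-0.713,-0.263,-0.025],"fingers":25},
  {"dr":[0,0,0.0713],"translation":[-0.713,-0.263,-0.025],"fingers":25},
])

```text
time_s: 5.15
tool_pos: [0.5352, -0.3801, 0.26]
ee_rot: [-2.383, -2.046, -0.0]
wrist_force: [-0.3, 0.2, 0.2]
gripper_width: 0.293
```

```bash
python3 - <<'E'
from h import *
w=robot.camera_params("wrist"); im=robot.camera("wrist"); np.savez("w2.npz",im=im,**w)
crop(im,0,0,560,420,1.42,"w2")
uv=w2p(w,box(.538,-.4,0,-76,76,-61,61,0,36,np.radians(171.3))); x0,y0=uv.min(0)-8; x1,y1=uv.max(0)+8
print(uv.round(),)
blob(im,w,.036,[max(0,int(t)) for t in(x0,y0,x1,y1)],lambda h,s,v:blor(h,s,v)|(((h<5)|(h>174))&(s>150)))
plan((.5517,-.0749,.15,132.5),(.5517,-.0749,.0065,132.5))
E
```

```text
[[346. 140.]
 [219. 140.]
 [224. 236.]
 [341. 236.]
 [353. 143.]
 [214. 143.]
 [219. 247.]
 [347. 246.]]
blob [ 535.9 -401.8] [122.2 150.8] 81.9
at [ 0.5352 -0.3804  0.2601] psi 81.29 tilt 0.02 w 0.29 F [-0.3 -0.2 -0.2] t 5.2
-> (0.5517, -0.0749, 0.15, 132.5) q6~ -50.2
  tr [0.761, -0.075, 0.275] dr [-0.0, -0.0, -0.0711]
  tr [0.719, 0.261, 0.275] dr [-0.0, -0.0, -0.0711]
-> (0.5517, -0.0749, 0.0065, 132.5) q6~ -50.2
  tr [-0.0, -0.0, 0.717] dr [0.0, 0.0, 0.0]
```

View pics/w2.png

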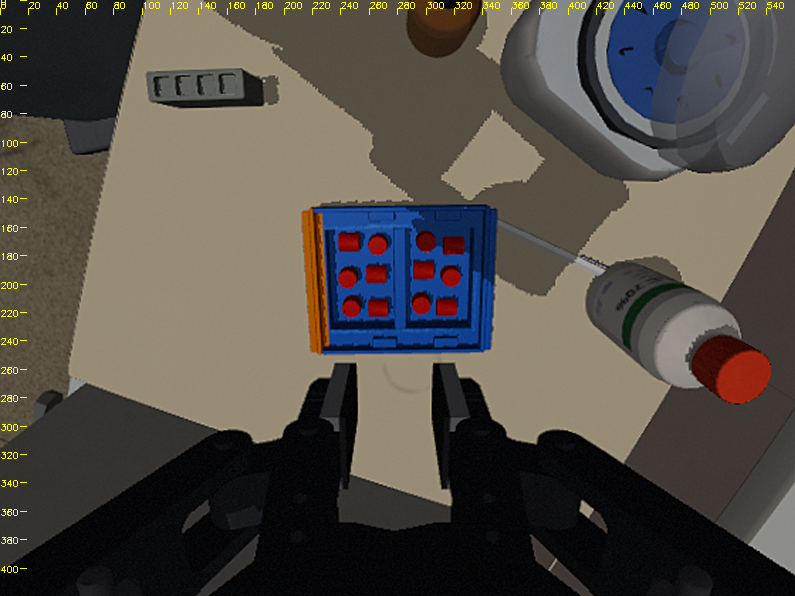

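>>> send_rows([
  {"dr":[0,0,-0.01],"translation":[0.1,-0.01,0.03],"fingers":25},
  {"dr":[0,0,-0.025],"translation":[0.25,-0.03,0.08],"fingers":25},
  {"dr":[0,0,-0.04],"translation":[0.4,-0.04,0.13],"fingers":25},
  {"dr":[0,0,-0.055],"translation":[0.55,-0.06,0.19],"fingers":25},
  {"dr":[0,0,-0.07],"translation":[0.68,-0.07,0.24],"fingers":25},
  {"dr":[0,0,-0.0711],"translation":[0.761,-0.075,0.275],"fingers":25},
  {"dr":[0,0,-0.0711],"translation":[0.761,-0.075,0.275],"fingers":25},
  {"dr":[0,0,-0.0711],"translation":[0.761,-0.075,0.275],"fingers":25},
  {"dr":[0,0,-0.0711],"translation":[0.761,-0.075,0.275],"fingers":25},
  {"dr":[0,0,-0.0711],"translation":[0.761,-0.075,0.275],"fingers":25},
])

```text
time_s: 6.2
tool_pos: [0.5439, -0.2304, 0.2055]
ee_rot: [1.875, 2.519, -0.0]
wrist_force: [0.7, -0.1, -1.3]
gripper_width: 0.291
```

>>> send_rows([
  {"dr":[0,0,-0.01],"translation":[0.1,0.04,0.03],"fingers":25},
  {"dr":[0,0,-0.025],"translation":[0.25,0.09,0.08],"fingers":25},
  {"dr":[0,0,-0.04],"translation":[0.4,0.14,0.13],"fingers":25},
  {"dr":[0,0,-0.055],"translation":[0.55,0.2,0.19],"fingers":25},
  {"dr":[0,0,-0.07],"translation":[0.66,0.24,0.24],"fingers":25},
  {"dr":[0,0,-0.0711],"translation":[0.719,0.261,0.275],"fingers":25},
  {"dr":[0,0,-0.0711],"translation":[0.719,0.261,0.275],"fingers":25},
  {"dr":[0,0,-0.0711],"translation":[0.719,0.261,0.275],"fingers":25},
  {"dr":[0,0,-0.0711],"translation":[0.719,0.261,0.275],"fingers":25},
  {"dr":[0,0,-0.0711],"translation":[0.719,0.261,0.275],"fingers":25},
])

```text
time_s: 7.2
tool_pos: [0.5525, -0.0775, 0.1505]
ee_rot: [1.271, 2.871, -0.0]
wrist_force: [-0.5, 0.4, -0.3]
gripper_width: 0.297
```

```bash
python3 - <<'E'
from h import *
w=robot.camera_params("wrist"); im=robot.camera("wrist"); np.savez("w3.npz",im=im,**w)
uv=w2p(w,box(.5517,-.0749,0,-76,76,-61,61,0,36,np.radians(42.5))); x0,y0=uv.min(0)-8; x1,y1=uv.max(0)+8
blob(im,w,.036,[max(0,int(t)) for t in(x0,y0,x1,y1)],blor)
crop(im,0,0,560,420,1.42,"w3")
plan((.5517,-.0749,.0065,132.5))
E
```

```text
blob [551.6 -74.7] [150.7 121.2] 42.22
at [ 0.5523 -0.0773  0.1504] psi 132.27 tilt 0.07 w 0.291 F [-0.8  0.1 -0.5] t 7.25
-> (0.5517, -0.0749, 0.0065, 132.5) q6~ -50.2
  tr [0.012, 0.005, 0.719] dr [0.0001, 0.0002, -0.0006]
```

View pics/w3.png

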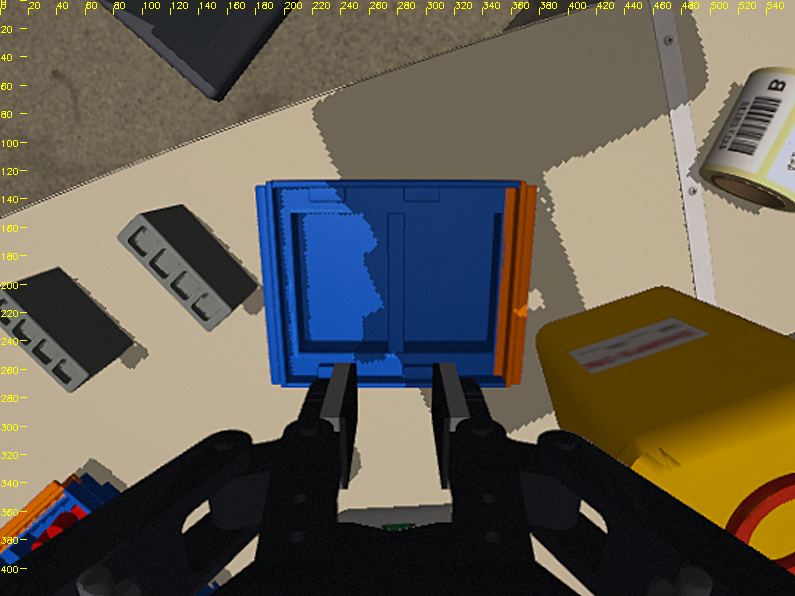

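>>> send_rows([
  {"dr":[0,0,0],"translation":[0.012,0.005,0.1],"fingers":25},
  {"dr":[0,0,0],"translation":[0.012,0.005,0.25],"fingers":25},
  {"dr":[0,0,0],"translation":[0.012,0.005,0.4],"fingers":25},
  {"dr":[0,0,0],"translation":[0.012,0.005,0.5],"fingers":25},
  {"dr":[0,0,0],"translation":[0.012,0.005,0.58],"fingers":25},
  {"dr":[0,0,0],"translation":[0.012,0.005,0.64],"fingers":25},
  {"dr":[0,0,0],"translation":[0.012,0.005,0.68],"fingers":25},
  {"dr":[0,0,0],"translation":[0.012,0.005,0.705],"fingers":25},
  {"dr":[0,0,0],"translation":[0.012,0.005,0.715],"fingers":25},
  {"dr":[0,0,0],"translation":[0.012,0.005,0.717],"fingers":25},
], grip_force=70)

```text
time_s: 8.25
tool_pos: [0.5514, -0.0738, 0.0068]
ee_rot: [1.268, 2.874, 0.0]
wrist_force: [-0.0, 0.4, 1.3]
gripper_width: 0.292
```

>>> send_rows([
  {"dr":[0,0,0],"translation":[0,0,0],"fingers":15},
  {"dr":[0,0,0],"translation":[0,0,0],"fingers":10},
  {"dr":[0,0,0],"translation":[0,0,0],"fingers":5},
  {"dr":[0,0,0],"translation":[0,0,0],"fingers":0},
  {"dr":[0,0,0],"translation":[0,0,0],"fingers":0},
  {"dr":[0,0,0],"translation":[0,0,0],"fingers":0},
  {"dr":[0,0,0],"translation":[0,0,0],"fingers":0},
  {"dr":[0,0,0],"translation":[0,0,0],"fingers":0},
  {"dr":[0,0,0],"translation":[0,0,0],"fingers":0},
  {"dr":[0,0,0],"translation":[0,0,0],"fingers":0},
], grip_force=70)

```text
time_s: 9.25
tool_pos: [0.5514, -0.0738, 0.0073]
ee_rot: [1.268, 2.873, -0.0]
wrist_force: [-0.3, -1.1, 6.1]
gripper_width: 0.097
```

```bash
python3 - <<'E'
from h import *
p,M=pose()
plan((p[0],p[1],.15,None),(.5359,-.4018,.15,81.9),(.5359,-.4018,.06,81.9))
E
```

```text
at [ 0.5514 -0.0738  0.0073] psi 132.38 tilt 0.05 w 0.097 F [-0.3 -1.1  6.1] t 9.25
-> (np.float64(0.5513634261427345), np.float64(-0.07382062314239506), 0.15, None) q6~ -50.0
  tr [-0.001, 0.0, -0.714] dr [0.0001, 0.0001, 0.0]
-> (0.5359, -0.4018, 0.15, 81.9) q6~ -28.8
  tr [-0.58, -0.581, -0.0] dr [-0.0, -0.0, 0.0701]
  tr [-0.772, -0.279, -0.0] dr [-0.0, -0.0, 0.0701]
-> (0.5359, -0.4018, 0.06, 81.9) q6~ -28.8
  tr [0.0, -0.0, 0.45] dr [0.0, 0.0, -0.0]
```

>>> send_rows([
  {"dr":[0,0,0],"translation":[0,0,-0.03],"fingers":0},
  {"dr":[0,0,0],"translation":[0,0,-0.08],"fingers":0},
  {"dr":[0,0,0],"translation":[0,0,-0.16],"fingers":0},
  {"dr":[0,0,0],"translation":[0,0,-0.26],"fingers":0},
  {"dr":[0,0,0],"translation":[0,0,-0.38],"fingers":0},
  {"dr":[0,0,0],"translation":[0,0,-0.5],"fingers":0},
  {"dr":[0,0,0],"translation":[0,0,-0.62],"fingers":0},
  {"dr":[0,0,0],"translation":[0,0,-0.7],"fingers":0},
  {"dr":[0,0,0],"translation":[0,0,-0.76],"fingers":0},
  {"dr":[0,0,0],"translation":[0,0,-0.76],"fingers":0},
])

```text
time_s: 10.25
tool_pos: [0.552, -0.0739, 0.1603]
ee_rot: [1.267, 2.871, 0.001]
wrist_force: [-0.2, 0.3, -2.4]
gripper_width: 0.093
```

>>> send_rows([
  {"dr":[0,0,0.002],"translation":[-0.02,-0.02,0],"fingers":0},
  {"dr":[0,0,0.009],"translation":[-0.07,-0.07,0],"fingers":0},
  {"dr":[0,0,0.018],"translation":[-0.15,-0.15,0],"fingers":0},
  {"dr":[0,0,0.028],"translation":[-0.24,-0.24,0],"fingers":0},
  {"dr":[0,0,0.039],"translation":[-0.33,-0.33,0],"fingers":0},
  {"dr":[0,0,0.05],"translation":[-0.42,-0.42,0],"fingers":0},
  {"dr":[0,0,0.06],"translation":[-0.5,-0.5,0],"fingers":0},
  {"dr":[0,0,0.067],"translation":[-0.55,-0.55,0],"fingers":0},
  {"dr":[0,0,0.0701],"translation":[-0.58,-0.581,0],"fingers":0},
  {"dr":[0,0,0.0701],"translation":[-0.58,-0.581,0],"fingers":0},
])

```text
time_s: 11.25
tool_pos: [0.5431, -0.2388, 0.1579]
ee_rot: [-1.868, -2.525, 0.0]
wrist_force: [-0.7, -0.1, -1.7]
gripper_width: 0.095
```

>>> send_rows([
  {"dr":[0,0,0.002],"translation":[-0.03,-0.01,0],"fingers":0},
  {"dr":[0,0,0.009],"translation":[-0.09,-0.03,0],"fingers":0},
  {"dr":[0,0,0.018],"translation":[-0.2,-0.07,0],"fingers":0},
  {"dr":[0,0,0.028],"translation":[-0.32,-0.12,0],"fingers":0},
  {"dr":[0,0,0.039],"translation":[-0.44,-0.16,0],"fingers":0},
  {"dr":[0,0,0.05],"translation":[-0.56,-0.2,0],"fingers":0},
  {"dr":[0,0,0.06],"translation":[-0.66,-0.24,0],"fingers":0},
  {"dr":[0,0,0.067],"translation":[-0.73,-0.265,0],"fingers":0},
  {"dr":[0,0,0.0701],"translation":[-0.772,-0.279,0],"fingers":0},
  {"dr":[0,0,0.0701],"translation":[-0.772,-0.279,0],"fingers":0},
])

```text
time_s: 12.25
tool_pos: [0.5356, -0.4026, 0.1584]
ee_rot: [2.374, 2.057, -0.0]
wrist_force: [-0.3, 0.5, -1.3]
gripper_width: 0.095
```

```bash
python3 - <<'E'
from h import *
w=robot.camera_params("wrist"); im=robot.camera("wrist"); np.savez("w4.npz",im=im,**w)
crop(im,0,0,560,420,1.42,"w4")
p,M=pose()
uv=w2p(w,box(p[0],p[1],p[2]-.007,-76,76,-61,61,0,36,np.radians(-8.1))); x0,y0=uv.min(0)-10; x1,y1=uv.max(0)+10
blob(im,w,p[2]-.0073+.036,[max(0,int(t)) for t in(x0,y0,x1,y1)],blor)
plan((.5359,-.4018,.06,81.9))
E
```

```text
blob [ 537.3 -384.4] [100.6 150.4] 81.71
at [ 0.5355 -0.4014  0.1583] psi 81.9 tilt 0.05 w 0.096 F [ 0.5  0.6 -1.5] t 12.3
-> (0.5359, -0.4018, 0.06, 81.9) q6~ -28.8
  tr [-0.002, 0.002, 0.492] dr [-0.0001, -0.0001, -0.0]
```

View pics/w4.png

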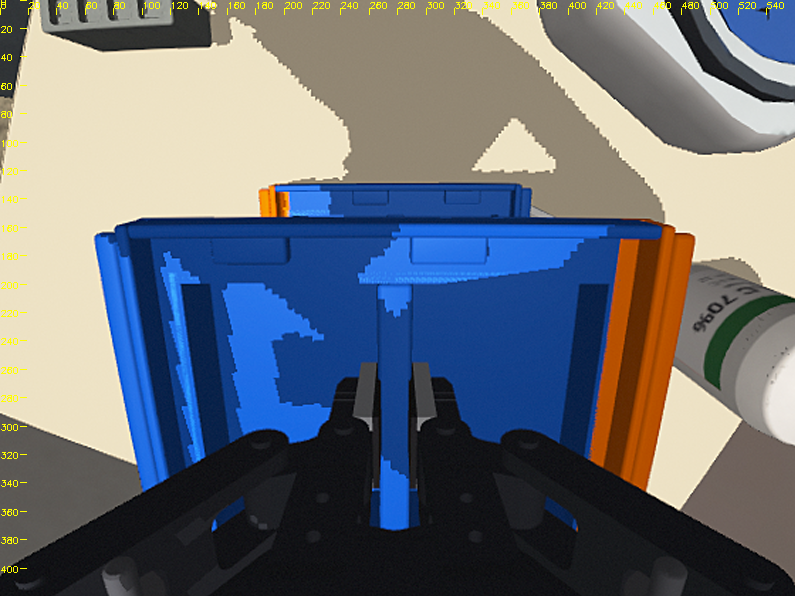

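```bash
python3 - <<'E'
from h import *
d=dict(np.load("w4.npz")); p,M=pose()
ux=np.array([np.cos(np.radians(-8.1)),np.sin(np.radians(-8.1))]); uy=np.array([-ux[1],ux[0]])
z=p[2]-.0073+.036
g=d["im"]
for n,pts,zz in (("held far",[(200,219),(600,219)],z),("held sides",[(95,236),(694,236)],z),("base far",[(290,184.5),(500,184.5)],.036),("base sides",[(260,190),(531,190)],.036)):
    P=p2w(d,np.array(pts)/1.42,zz)[:,:2]-p[:2]; print(n,"x",(P@ux*1000).round(1),"y",(P@uy*1000).round(1))
E
```

```text
held far x [-47.6  49.5] y [59.7 59.7]
held sides x [-75.1  74.4] y [55.9 55.7]
base far x [-57.5  57.9] y [59.6 59.5]
base sides x [-74.3  75.4] y [56.8 56.6]
```

>>> send_rows([
  {"dr":[0,0,0],"translation":[0,0.004,0.05],"fingers":0},
  {"dr":[0,0,0],"translation":[0,0.004,0.13],"fingers":0},
  {"dr":[0,0,0],"translation":[0,0.004,0.21],"fingers":0},
  {"dr":[0,0,0],"translation":[0,0.004,0.28],"fingers":0},
  {"dr":[0,0,0],"translation":[0,0.004,0.34],"fingers":0},
  {"dr":[0,0,0],"translation":[0,0.004,0.39],"fingers":0},
  {"dr":[0,0,0],"translation":[0,0.004,0.43],"fingers":0},
  {"dr":[0,0,0],"translation":[0,0.004,0.46],"fingers":0},
  {"dr":[0,0,0],"translation":[0,0.004,0.48],"fingers":0},
  {"dr":[0,0,0],"translation":[0,0.004,0.49],"fingers":0},
])

```text
time_s: 13.3
tool_pos: [0.5364, -0.4019, 0.0603]
ee_rot: [2.373, 2.059, 0.0]
wrist_force: [0.5, 0.2, -2.2]
gripper_width: 0.098
```

>>> send_rows([
  {"dr":[0,0,0],"translation":[0,0,0.01],"fingers":0},
  {"dr":[0,0,0],"translation":[0,0,0.02],"fingers":0},
  {"dr":[0,0,0],"translation":[0,0,0.03],"fingers":0},
  {"dr":[0,0,0],"translation":[0,0,0.04],"fingers":0},
  {"dr":[0,0,0],"translation":[0,0,0.055],"fingers":0},
  {"dr":[0,0,0],"translation":[0,0,0.07],"fingers":0},
  {"dr":[0,0,0],"translation":[0,0,0.08],"fingers":0},
  {"dr":[0,0,0],"translation":[0,0,0.09],"fingers":0},
  {"dr":[0,0,0],"translation":[0,0,0.1],"fingers":0},
  {"dr":[0,0,0],"translation":[0,0,0.105],"fingers":0},
])

```text
time_s: 14.3
tool_pos: [0.5363, -0.4017, 0.0393]
ee_rot: [-2.373, -2.059, 0.0]
wrist_force: [-0.4, 0.1, -1.7]
gripper_width: 0.095
```

>>> send_rows([
  {"dr":[0,0,0],"translation":[0,0,0.002],"fingers":0},
  {"dr":[0,0,0],"translation":[0,0,0.004],"fingers":0},
  {"dr":[0,0,0],"translation":[0,0,0.006],"fingers":0},
  {"dr":[0,0,0],"translation":[0,0,0.008],"fingers":0},
  {"dr":[0,0,0],"translation":[0,0,0.01],"fingers":0},
  {"dr":[0,0,0],"translation":[0,0,0.012],"fingers":0},
  {"dr":[0,0,0],"translation":[0,0,0.012],"fingers":0},
  {"dr":[0,0,0],"translation":[0,0,0.012],"fingers":0},
  {"dr":[0,0,0],"translation":[0,0,0.012],"fingers":0},
  {"dr":[0,0,0],"translation":[0,0,0.012],"fingers":0},
])

```text
time_s: 15.3
tool_pos: [0.5364, -0.4018, 0.0373]
ee_rot: [2.373, 2.059, 0.0]
wrist_force: [-0.3, 0.8, 0.7]
gripper_width: 0.092
```

>>> send_rows([
  {"dr":[0,0,0],"translation":[0,0,0],"fingers":10},
  {"dr":[0,0,0],"translation":[0,0,0],"fingers":14},
  {"dr":[0,0,0],"translation":[0,0,0],"fingers":18},
  {"dr":[0,0,0],"translation":[0,0,0],"fingers":22},
  {"dr":[0,0,0],"translation":[0,0,0],"fingers":24},
  {"dr":[0,0,0],"translation":[0,0,-0.03],"fingers":24},
  {"dr":[0,0,0],"translation":[0,0,-0.08],"fingers":24},
  {"dr":[0,0,0],"translation":[0,0,-0.15],"fingers":24},
  {"dr":[0,0,0],"translation":[0,0,-0.25],"fingers":24},
  {"dr":[0,0,0],"translation":[0,0,-0.4],"fingers":24},
])

```text
time_s: 16.3
tool_pos: [0.5357, -0.4012, 0.1177]
ee_rot: [-2.371, -2.057, 0.0]
wrist_force: [0.0, -0.4, -1.0]
gripper_width: 0.279
```

>>> send_rows([
  {"dr":[0,0,0],"translation":[0,0,-0.1],"fingers":32},
  {"dr":[0,0,0],"translation":[0,0,-0.25],"fingers":32},
  {"dr":[0,0,0],"translation":[0,0,-0.4],"fingers":32},
  {"dr":[0,0,0],"translation":[0,0,-0.5],"fingers":32},
  {"dr":[0,0,0],"translation":[0,0,-0.6],"fingers":32},
  {"dr":[0,0,0],"translation":[0,0,-0.6],"fingers":32},
  {"dr":[0,0,0],"translation":[0,0,-0.6],"fingers":32},
  {"dr":[0,0,0],"translation":[0,0,-0.6],"fingers":32},
  {"dr":[0,0,0],"translation":[0,0,-0.6],"fingers":32},
  {"dr":[0,0,0],"translation":[0,0,-0.6],"fingers":32},
])

```text
time_s: 17.3
tool_pos: [0.536, -0.4014, 0.2358]
ee_rot: [-2.371, -2.057, 0.0]
wrist_force: [0.1, 1.2, -0.7]
gripper_width: 0.378
```

```bash
python3 - <<'E'
from h import *
w=robot.camera_params("wrist"); im=robot.camera("wrist"); np.savez("w5.npz",im=im,**w)
uv=w2p(w,box(.5364,-.4018,.03,-76,76,-61,61,0,36,np.radians(-8.1))); x0,y0=uv.min(0)-6; x1,y1=uv.max(0)+6
for z in (.060,.066):blob(im,w,z,[max(0,int(t)) for t in(x0,y0,x1,y1)],blor)
crop(im,150,80,260,195,3,"w5")
plan((.4564,-.1435,.17,172.2),(.4564,-.1435,.022,172.2))
E
```

```text
blob [ 535.6 -403.3] [125.5 153.2] 81.91
blob [ 535.8 -401.9] [123.1 150.3] 81.91
at [ 0.5361 -0.4015  0.236 ] psi 81.89 tilt 0.11 w 0.375 F [-0.5 -0.1  0.1] t 17.35
-> (0.4564, -0.1435, 0.17, 172.2) q6~ -99.7
  tr [0.61, -0.288, 0.166] dr [-0.0, -0.0002, -0.1254]
  tr [0.635, 0.23, 0.166] dr [-0.0, -0.0002, -0.1254]
-> (0.4564, -0.1435, 0.022, 172.2) q6~ -99.7
  tr [0.0, 0.0, 0.74] dr [0.0, -0.0, -0.0]
```

View pics/w5.png

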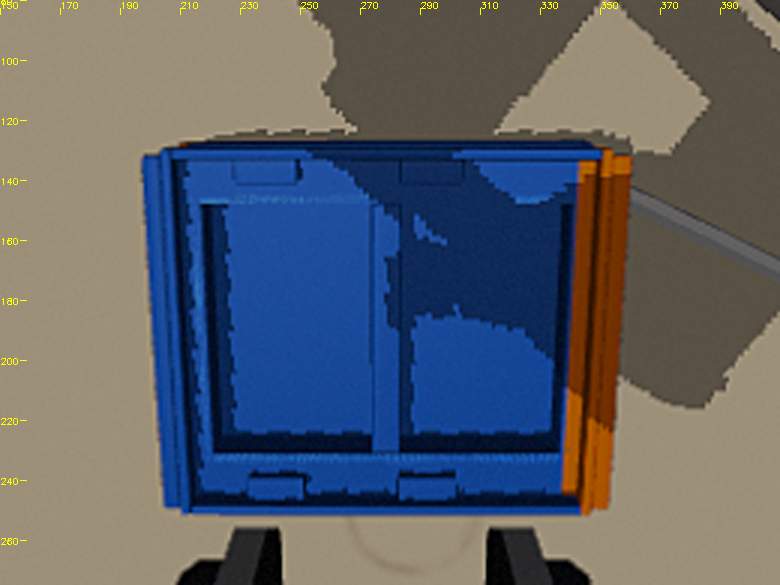

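>>> send_rows([
  {"dr":[0,0,-0.015],"translation":[0.07,-0.03,0.02],"fingers":40},
  {"dr":[0,0,-0.03],"translation":[0.16,-0.07,0.04],"fingers":40},
  {"dr":[0,0,-0.05],"translation":[0.27,-0.12,0.07],"fingers":40},
  {"dr":[0,0,-0.07],"translation":[0.37,-0.17,0.1],"fingers":40},
  {"dr":[0,0,-0.09],"translation":[0.48,-0.22,0.13],"fingers":40},
  {"dr":[0,0,-0.11],"translation":[0.57,-0.27,0.15],"fingers":40},
  {"dr":[0,0,-0.1254],"translation":[0.61,-0.288,0.166],"fingers":40},
  {"dr":[0,0,-0.1254],"translation":[0.61,-0.288,0.166],"fingers":40},
  {"dr":[0,0,-0.1254],"translation":[0.61,-0.288,0.166],"fingers":40},
  {"dr":[0,0,-0.1254],"translation":[0.61,-0.288,0.166],"fingers":40},
])

```text
time_s: 18.35
tool_pos: [0.4971, -0.2739, 0.2041]
ee_rot: [1.403, 2.81, -0.001]
wrist_force: [0.0, 0.6, 0.7]
gripper_width: 0.467
```

>>> send_rows([
  {"dr":[0,0,-0.015],"translation":[0.07,0.025,0.02],"fingers":40},
  {"dr":[0,0,-0.03],"translation":[0.16,0.06,0.04],"fingers":40},
  {"dr":[0,0,-0.05],"translation":[0.27,0.1,0.07],"fingers":40},
  {"dr":[0,0,-0.07],"translation":[0.37,0.13,0.1],"fingers":40},
  {"dr":[0,0,-0.09],"translation":[0.48,0.17,0.13],"fingers":40},
  {"dr":[0,0,-0.11],"translation":[0.58,0.21,0.15],"fingers":40},
  {"dr":[0,0,-0.1254],"translation":[0.635,0.23,0.166],"fingers":40},
  {"dr":[0,0,-0.1254],"translation":[0.635,0.23,0.166],"fingers":40},
  {"dr":[0,0,-0.1254],"translation":[0.635,0.23,0.166],"fingers":40},
  {"dr":[0,0,-0.1254],"translation":[0.635,0.23,0.166],"fingers":40},
])

```text
time_s: 19.35
tool_pos: [0.4578, -0.1452, 0.1711]
ee_rot: [0.218, 3.132, -0.002]
wrist_force: [0.1, -0.4, -0.2]
gripper_width: 0.47
```

```bash
python3 - <<'E'
from h import *
w=robot.camera_params("wrist"); im=robot.camera("wrist"); np.savez("w6.npz",im=im,**w)
crop(im,0,0,560,420,1.42,"w6")
plan((.4564,-.1435,.024,172.2))
E
```

```text
at [ 0.4577 -0.1451  0.171 ] psi 172.06 tilt 0.1 w 0.471 F [-0.6 -0.9  0. ] t 19.4
-> (0.4564, -0.1435, 0.024, 172.2) q6~ -99.7
  tr [0.009, 0.008, 0.735] dr [-0.0001, 0.0003, -0.0004]
```

View pics/w6.png

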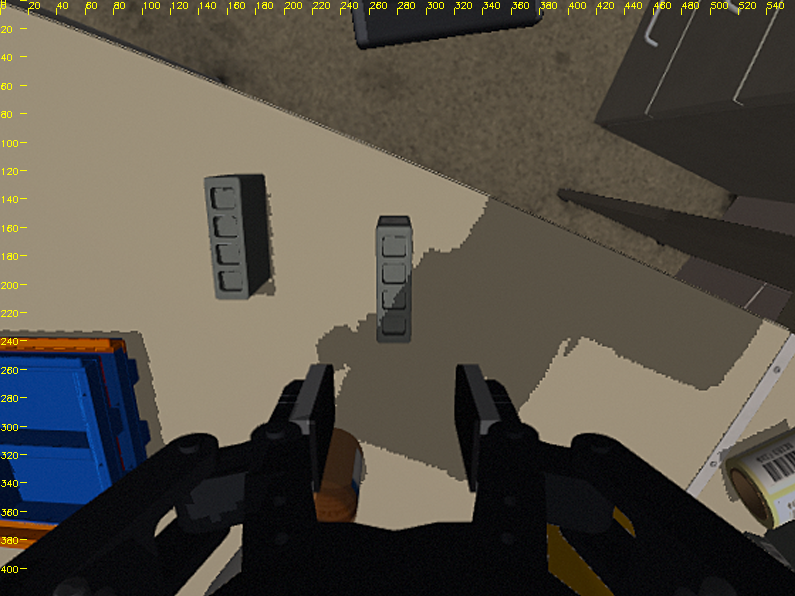

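```bash
python3 - <<'E'
from h import *
w=dict(np.load("w6.npz"))
rect(np.array([(376,227),(412,227),(411.5,342),(376.5,342)])/1.42,w,.052)
rect(np.array([(205,178),(238,176),(248.5,298),(216,299)])/1.42,w,.052)
E
```

```text
centre [ 0.4551 -0.1439] yaw 172.0 L 0.0684 W 0.0204
centre [ 0.415  -0.2333] yaw 171.6 L 0.069 W 0.0189
```

>>> send_rows([
  {"dr":[0,0,0],"translation":[0.013,0.005,0.1],"fingers":40},
  {"dr":[0,0,0],"translation":[0.013,0.005,0.25],"fingers":40},
  {"dr":[0,0,0],"translation":[0.013,0.005,0.4],"fingers":40},
  {"dr":[0,0,0],"translation":[0.013,0.005,0.55],"fingers":40},
  {"dr":[0,0,0],"translation":[0.013,0.005,0.65],"fingers":40},
  {"dr":[0,0,0],"translation":[0.013,0.005,0.7],"fingers":40},
  {"dr":[0,0,0],"translation":[0.013,0.005,0.73],"fingers":40},
  {"dr":[0,0,0],"translation":[0.013,0.005,0.735],"fingers":40},
  {"dr":[0,0,0],"translation":[0.013,0.005,0.735],"fingers":32},
  {"dr":[0,0,0],"translation":[0.013,0.005,0.735],"fingers":27},
], grip_force=40)

```text
time_s: 20.4
tool_pos: [0.4549, -0.1428, 0.0245]
ee_rot: [0.214, 3.133, -0.001]
wrist_force: [0.2, -0.0, 0.2]
gripper_width: 0.313
```

>>> send_rows([
  {"dr":[0,0,0],"translation":[0,0,0],"fingers":22},
  {"dr":[0,0,0],"translation":[0,0,0],"fingers":15},
  {"dr":[0,0,0],"translation":[0,0,0],"fingers":15},
  {"dr":[0,0,0],"translation":[0,0,0],"fingers":15},
  {"dr":[0,0,0],"translation":[0,0,-0.03],"fingers":15},
  {"dr":[0,0,0],"translation":[0,0,-0.1],"fingers":15},
  {"dr":[0,0,0],"translation":[0,0,-0.2],"fingers":15},
  {"dr":[0,0,0],"translation":[0,0,-0.35],"fingers":15},
  {"dr":[0,0,0],"translation":[0,0,-0.5],"fingers":15},
  {"dr":[0,0,0],"translation":[0,0,-0.6],"fingers":15},
])

```text
time_s: 21.4
tool_pos: [0.4544, -0.1425, 0.1456]
ee_rot: [0.214, 3.133, -0.001]
wrist_force: [0.0, 0.4, -0.6]
gripper_width: 0.246
```

```bash
python3 - <<'E'
from h import *
a=np.radians(-8.1); u=np.array([np.cos(a),np.sin(a)]); c=np.array([.5358,-.4018])
for s in(28,-28):
    t=c+u*s/1000; print(s,t)
t=c-u*.028
plan((*t,.155,81.9),(*t,.059,81.9))
E
```

```text
28 [ 0.56352066 -0.40574523]
-28 [ 0.50807934 -0.39785477]
at [ 0.4544 -0.1425  0.1456] psi 172.19 tilt 0.09 w 0.246 F [ 0.   0.4 -0.6] t 21.4
-> (np.float64(0.5080793375839364), np.float64(-0.39785476550574767), 0.155, 81.9) q6~ -30.0
  tr [-0.22, -0.614, -0.023] dr [0.0001, 0.0001, 0.1254]
  tr [-0.59, -0.278, -0.023] dr [0.0001, 0.0001, 0.1254]
-> (np.float64(0.5080793375839364), np.float64(-0.39785476550574767), 0.059, 81.9) q6~ -30.0
  tr [0.0, -0.0, 0.48] dr [-0.0, -0.0, -0.0]
```

>>> send_rows([
  {"dr":[0,0,0.01],"translation":[-0.02,-0.06,-0.005],"fingers":15},
  {"dr":[0,0,0.025],"translation":[-0.05,-0.14,-0.01],"fingers":15},
  {"dr":[0,0,0.04],"translation":[-0.08,-0.22,-0.01],"fingers":15},
  {"dr":[0,0,0.055],"translation":[-0.11,-0.3,-0.02],"fingers":15},
  {"dr":[0,0,0.07],"translation":[-0.14,-0.38,-0.02],"fingers":15},
  {"dr":[0,0,0.085],"translation":[-0.17,-0.46,-0.023],"fingers":15},
  {"dr":[0,0,0.1],"translation":[-0.2,-0.54,-0.023],"fingers":15},
  {"dr":[0,0,0.115],"translation":[-0.22,-0.6,-0.023],"fingers":15},
  {"dr":[0,0,0.1254],"translation":[-0.22,-0.614,-0.023],"fingers":15},
  {"dr":[0,0,0.1254],"translation":[-0.22,-0.614,-0.023],"fingers":15},
])

```text
time_s: 22.4
tool_pos: [0.4808, -0.2704, 0.1482]
ee_rot: [-1.401, -2.811, -0.0]
wrist_force: [0.4, 0.2, -1.6]
gripper_width: 0.241
```

>>> send_rows([
  {"dr":[0,0,0.01],"translation":[-0.06,-0.03,-0.005],"fingers":15},
  {"dr":[0,0,0.025],"translation":[-0.13,-0.06,-0.01],"fingers":15},
  {"dr":[0,0,0.04],"translation":[-0.21,-0.1,-0.01],"fingers":15},
  {"dr":[0,0,0.055],"translation":[-0.29,-0.14,-0.02],"fingers":15},
  {"dr":[0,0,0.07],"translation":[-0.37,-0.18,-0.02],"fingers":15},
  {"dr":[0,0,0.085],"translation":[-0.45,-0.21,-0.023],"fingers":15},
  {"dr":[0,0,0.1],"translation":[-0.53,-0.25,-0.023],"fingers":15},
  {"dr":[0,0,0.115],"translation":[-0.58,-0.27,-0.023],"fingers":15},
  {"dr":[0,0,0.1254],"translation":[-0.59,-0.278,-0.023],"fingers":15},
  {"dr":[0,0,0.1254],"translation":[-0.59,-0.278,-0.023],"fingers":15},
])

```text
time_s: 23.4
tool_pos: [0.5075, -0.3975, 0.1526]
ee_rot: [-2.371, -2.06, -0.0]
wrist_force: [0.8, -0.2, -1.1]
gripper_width: 0.249
```

```bash
python3 - <<'E'
from h import *
w=robot.camera_params("wrist"); im=robot.camera("wrist"); np.savez("w7.npz",im=im,**w)
crop(im,0,0,560,420,1.42,"w7")
plan((.5081,-.3979,.066,81.9),(.5081,-.3979,.0575,81.9))
E
```

```text
at [ 0.5075 -0.397   0.1526] psi 82.03 tilt 0.09 w 0.242 F [ 0.3 -0.  -1. ] t 23.45
-> (0.5081, -0.3979, 0.066, 81.9) q6~ -30.0
  tr [-0.004, 0.004, 0.433] dr [-0.0002, -0.0002, 0.0004]
-> (0.5081, -0.3979, 0.0575, 81.9) q6~ -30.0
  tr [-0.0, -0.0, 0.042] dr [-0.0, -0.0, 0.0]
```

View pics/w7.png

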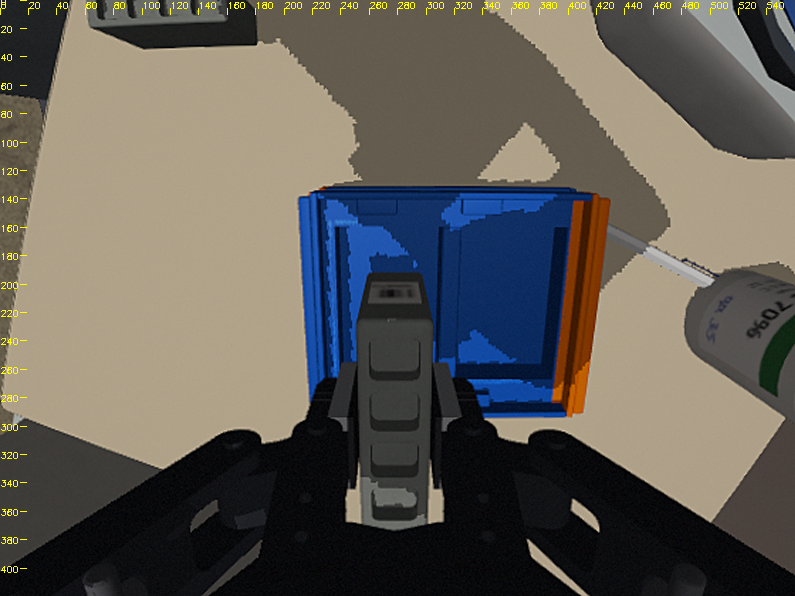

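>>> send_rows([
  {"dr":[0,0,0],"translation":[-0.004,0.004,0.06],"fingers":15},
  {"dr":[0,0,0],"translation":[-0.004,0.004,0.13],"fingers":15},
  {"dr":[0,0,0],"translation":[-0.004,0.004,0.2],"fingers":15},
  {"dr":[0,0,0],"translation":[-0.004,0.004,0.27],"fingers":15},
  {"dr":[0,0,0],"translation":[-0.004,0.004,0.33],"fingers":15},
  {"dr":[0,0,0],"translation":[-0.004,0.004,0.38],"fingers":15},
  {"dr":[0,0,0],"translation":[-0.004,0.004,0.42],"fingers":15},
  {"dr":[0,0,0],"translation":[-0.004,0.004,0.45],"fingers":15},
  {"dr":[0,0,0],"translation":[-0.004,0.004,0.465],"fingers":15},
  {"dr":[0,0,0],"translation":[-0.004,0.004,0.468],"fingers":15},
])

```text
time_s: 24.45
tool_pos: [0.5086, -0.3987, 0.0591]
ee_rot: [-2.373, -2.059, -0.0]
wrist_force: [-0.3, 0.1, -0.7]
gripper_width: 0.244
```

>>> send_rows([
  {"dr":[0,0,0],"translation":[0,0,0.002],"fingers":15},
  {"dr":[0,0,0],"translation":[0,0,0.004],"fingers":15},
  {"dr":[0,0,0],"translation":[0,0,0.006],"fingers":15},
  {"dr":[0,0,0],"translation":[0,0,0.006],"fingers":15},
  {"dr":[0,0,0],"translation":[0,0,0.006],"fingers":15},
  {"dr":[0,0,0],"translation":[0,0,0.006],"fingers":15},
  {"dr":[0,0,0],"translation":[0,0,0.006],"fingers":15},
  {"dr":[0,0,0],"translation":[0,0,0.006],"fingers":15},
  {"dr":[0,0,0],"translation":[0,0,0.006],"fingers":15},
  {"dr":[0,0,0],"translation":[0,0,0.006],"fingers":15},
])

```text
time_s: 25.45
tool_pos: [0.5086, -0.3987, 0.0581]
ee_rot: [-2.373, -2.059, -0.0]
wrist_force: [-0.1, 0.1, -0.5]
gripper_width: 0.243
```

>>> send_rows([
  {"dr":[0,0,0],"translation":[0,0,0.002],"fingers":15},
  {"dr":[0,0,0],"translation":[0,0,0.003],"fingers":15},
  {"dr":[0,0,0],"translation":[0,0,0.004],"fingers":15},
  {"dr":[0,0,0],"translation":[0,0,0.004],"fingers":15},
  {"dr":[0,0,0],"translation":[0,0,0.004],"fingers":22},
  {"dr":[0,0,0],"translation":[0,0,0.004],"fingers":25},
  {"dr":[0,0,0],"translation":[0,0,0.004],"fingers":27},
  {"dr":[0,0,0],"translation":[0,0,0.004],"fingers":28},
  {"dr":[0,0,0],"translation":[0,0,0.004],"fingers":28},
  {"dr":[0,0,0],"translation":[0,0,0.004],"fingers":28},
])

```text
time_s: 26.45
tool_pos: [0.5086, -0.3987, 0.0573]
ee_rot: [-2.373, -2.059, 0.0]
wrist_force: [-0.1, 0.0, -0.0]
gripper_width: 0.329
```

>>> send_rows([
  {"dr":[0,0,0],"translation":[0,0,-0.01],"fingers":28},
  {"dr":[0,0,0],"translation":[0,0,-0.04],"fingers":28},
  {"dr":[0,0,0],"translation":[0,0,-0.1],"fingers":28},
  {"dr":[0,0,0],"translation":[0,0,-0.2],"fingers":28},
  {"dr":[0,0,0],"translation":[0,0,-0.3],"fingers":28},
  {"dr":[0,0,0],"translation":[0,0,-0.4],"fingers":40},
  {"dr":[0,0,0],"translation":[0,0,-0.5],"fingers":40},
  {"dr":[0,0,0],"translation":[0,0,-0.6],"fingers":40},
  {"dr":[0,0,0],"translation":[0,0,-0.6],"fingers":40},
  {"dr":[0,0,0],"translation":[0,0,-0.6],"fingers":40},
])

```text
time_s: 27.45
tool_pos: [0.5087, -0.3988, 0.1781]
ee_rot: [2.372, 2.058, 0.0]
wrist_force: [-0.3, 0.9, -0.2]
gripper_width: 0.471
```

```bash
python3 - <<'E'
from h import *
w=robot.camera_params("wrist"); im=robot.camera("wrist"); np.savez("w8.npz",im=im,**w)
crop(im,0,0,560,420,1.42,"w8")
plan((.415,-.2330,.15,171.6),(.415,-.2330,.024,171.6))
E
```

```text
at [ 0.5082 -0.3983  0.1771] psi 81.9 tilt 0.04 w 0.466 F [-1.3  0.7 -0.7] t 27.5
-> (0.415, -0.233, 0.15, 171.6) q6~ -110.9
  tr [0.376, -0.289, 0.068] dr [-0.0, -0.0001, -0.1246]
  tr [0.471, 0.06, 0.068] dr [-0.0, -0.0001, -0.1246]
-> (0.415, -0.233, 0.024, 171.6) q6~ -110.9
  tr [-0.0, -0.0, 0.63] dr [0.0, 0.0, 0.0]
```

View pics/w8.png

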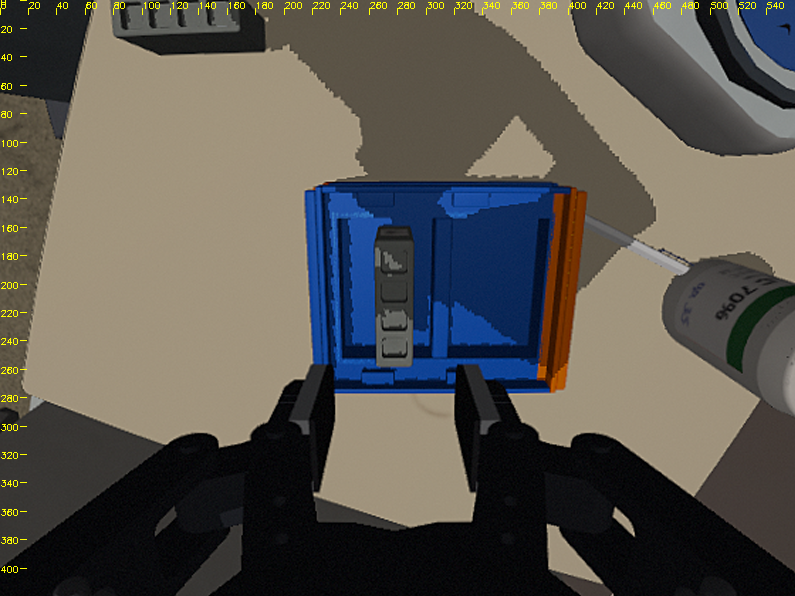

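>>> send_rows([
  {"dr":[0,0,-0.01],"translation":[0.04,-0.03,0.01],"fingers":40},
  {"dr":[0,0,-0.03],"translation":[0.1,-0.07,0.02],"fingers":40},
  {"dr":[0,0,-0.05],"translation":[0.16,-0.12,0.03],"fingers":40},
  {"dr":[0,0,-0.07],"translation":[0.22,-0.17,0.04],"fingers":40},
  {"dr":[0,0,-0.09],"translation":[0.28,-0.22,0.05],"fingers":40},
  {"dr":[0,0,-0.11],"translation":[0.34,-0.26,0.06],"fingers":40},
  {"dr":[0,0,-0.1246],"translation":[0.376,-0.289,0.068],"fingers":40},
  {"dr":[0,0,-0.1246],"translation":[0.376,-0.289,0.068],"fingers":40},
  {"dr":[0,0,-0.1246],"translation":[0.376,-0.289,0.068],"fingers":40},
  {"dr":[0,0,-0.1246],"translation":[0.376,-0.289,0.068],"fingers":40},
])

```text
time_s: 28.5
tool_pos: [0.4623, -0.3167, 0.1634]
ee_rot: [1.41, 2.807, -0.0]
wrist_force: [-0.4, 0.7, -0.4]
gripper_width: 0.47
```

>>> send_rows([
  {"dr":[0,0,-0.01],"translation":[0.05,0.01,0.01],"fingers":40},
  {"dr":[0,0,-0.03],"translation":[0.12,0.02,0.02],"fingers":40},
  {"dr":[0,0,-0.05],"translation":[0.2,0.025,0.03],"fingers":40},
  {"dr":[0,0,-0.07],"translation":[0.28,0.035,0.04],"fingers":40},
  {"dr":[0,0,-0.09],"translation":[0.36,0.045,0.05],"fingers":40},
  {"dr":[0,0,-0.11],"translation":[0.43,0.055,0.06],"fingers":40},
  {"dr":[0,0,-0.1246],"translation":[0.471,0.06,0.068],"fingers":40},
  {"dr":[0,0,-0.1246],"translation":[0.471,0.06,0.068],"fingers":40},
  {"dr":[0,0,-0.1246],"translation":[0.471,0.06,0.068],"fingers":40},
  {"dr":[0,0,-0.1246],"translation":[0.471,0.06,0.068],"fingers":40},
])

```text
time_s: 29.5
tool_pos: [0.416, -0.2345, 0.1503]
ee_rot: [0.233, 3.132, -0.002]
wrist_force: [0.4, 0.9, 0.2]
gripper_width: 0.467
```

```bash
python3 - <<'E'
from h import *
w=robot.camera_params("wrist"); im=robot.camera("wrist")
P=blob(im,w,.052,(225,110,335,260),lambda h,s,v:(s<60)&(v>60)&(v<190))
plan((.4152,-.2330,.024,171.7))
E
```

```text
blob [ 390.1 -228.1] [80.5 98.2] 78.98
at [ 0.4159 -0.2344  0.1503] psi 171.52 tilt 0.07 w 0.471 F [-0.9  0.2 -0.6] t 29.55
-> (0.4152, -0.233, 0.024, 171.7) q6~ -111.0
  tr [0.005, 0.007, 0.631] dr [-0.0001, 0.0002, -0.0005]
```

>>> send_rows([
  {"dr":[0,0,0],"translation":[0.005,0.006,0.08],"fingers":40},
  {"dr":[0,0,0],"translation":[0.005,0.006,0.2],"fingers":40},
  {"dr":[0,0,0],"translation":[0.005,0.006,0.33],"fingers":40},
  {"dr":[0,0,0],"translation":[0.005,0.006,0.46],"fingers":40},
  {"dr":[0,0,0],"translation":[0.005,0.006,0.55],"fingers":40},
  {"dr":[0,0,0],"translation":[0.005,0.006,0.6],"fingers":40},
  {"dr":[0,0,0],"translation":[0.005,0.006,0.625],"fingers":40},
  {"dr":[0,0,0],"translation":[0.005,0.006,0.63],"fingers":40},
  {"dr":[0,0,0],"translation":[0.005,0.006,0.63],"fingers":32},
  {"dr":[0,0,0],"translation":[0.005,0.006,0.63],"fingers":27},
], grip_force=40)

```text
time_s: 30.55
tool_pos: [0.4149, -0.2325, 0.0249]
ee_rot: [0.23, 3.132, -0.002]
wrist_force: [0.9, 0.6, 0.0]
gripper_width: 0.316
```

>>> send_rows([
  {"dr":[0,0,0],"translation":[0,0,0],"fingers":22},
  {"dr":[0,0,0],"translation":[0,0,0],"fingers":15},
  {"dr":[0,0,0],"translation":[0,0,0],"fingers":15},
  {"dr":[0,0,0],"translation":[0,0,0],"fingers":15},
  {"dr":[0,0,0],"translation":[0,0,-0.03],"fingers":15},
  {"dr":[0,0,0],"translation":[0,0,-0.1],"fingers":15},
  {"dr":[0,0,0],"translation":[0,0,-0.2],"fingers":15},
  {"dr":[0,0,0],"translation":[0,0,-0.35],"fingers":15},
  {"dr":[0,0,0],"translation":[0,0,-0.5],"fingers":15},
  {"dr":[0,0,0],"translation":[0,0,-0.65],"fingers":15},
])

```text
time_s: 31.55
tool_pos: [0.4138, -0.2315, 0.1552]
ee_rot: [-0.23, -3.132, -0.002]
wrist_force: [1.3, 0.2, -1.3]
gripper_width: 0.244
```

```bash
python3 - <<'E'
from h import *
plan((.5635,-.4062,.16,81.9),(.5635,-.4062,.059,81.9))
E
```

```text
at [ 0.4138 -0.2315  0.1552] psi 171.61 tilt 0.08 w 0.244 F [ 1.3  0.2 -1.3] t 31.55
-> (0.5635, -0.4062, 0.16, 81.9) q6~ -27.7
  tr [-0.434, -0.377, -0.013] dr [-0.0, -0.0001, 0.1246]
  tr [-0.574, 0.039, -0.012] dr [-0.0, -0.0001, 0.1246]
-> (0.5635, -0.4062, 0.059, 81.9) q6~ -27.7
  tr [-0.0, -0.0, 0.505] dr [-0.0, -0.0, 0.0]
```

>>> send_rows([
  {"dr":[0,0,0.01],"translation":[-0.04,-0.04,-0.005],"fingers":15},
  {"dr":[0,0,0.025],"translation":[-0.1,-0.09,-0.01],"fingers":15},
  {"dr":[0,0,0.04],"translation":[-0.16,-0.14,-0.01],"fingers":15},
  {"dr":[0,0,0.055],"translation":[-0.22,-0.19,-0.01],"fingers":15},
  {"dr":[0,0,0.07],"translation":[-0.28,-0.24,-0.013],"fingers":15},
  {"dr":[0,0,0.085],"translation":[-0.34,-0.29,-0.013],"fingers":15},
  {"dr":[0,0,0.1],"translation":[-0.4,-0.34,-0.013],"fingers":15},
  {"dr":[0,0,0.115],"translation":[-0.434,-0.37,-0.013],"fingers":15},
  {"dr":[0,0,0.1246],"translation":[-0.434,-0.377,-0.013],"fingers":15},
  {"dr":[0,0,0.1246],"translation":[-0.434,-0.377,-0.013],"fingers":15},
])

```text
time_s: 32.55
tool_pos: [0.4889, -0.3191, 0.1565]
ee_rot: [-1.407, -2.807, -0.001]
wrist_force: [-0.8, 0.3, -0.5]
gripper_width: 0.243
```

>>> send_rows([
  {"dr":[0,0,0.01],"translation":[-0.06,0.004,-0.005],"fingers":15},
  {"dr":[0,0,0.025],"translation":[-0.13,0.009,-0.01],"fingers":15},
  {"dr":[0,0,0.04],"translation":[-0.21,0.014,-0.01],"fingers":15},
  {"dr":[0,0,0.055],"translation":[-0.29,0.02,-0.012],"fingers":15},
  {"dr":[0,0,0.07],"translation":[-0.37,0.025,-0.012],"fingers":15},
  {"dr":[0,0,0.085],"translation":[-0.45,0.03,-0.012],"fingers":15},
  {"dr":[0,0,0.1],"translation":[-0.52,0.035,-0.012],"fingers":15},
  {"dr":[0,0,0.115],"translation":[-0.56,0.039,-0.012],"fingers":15},
  {"dr":[0,0,0.1246],"translation":[-0.574,0.039,-0.012],"fingers":15},
  {"dr":[0,0,0.1246],"translation":[-0.574,0.039,-0.012],"fingers":15},
])

```text
time_s: 33.55
tool_pos: [0.5639, -0.4064, 0.1587]
ee_rot: [-2.371, -2.06, 0.0]
wrist_force: [-0.4, 0.5, -0.6]
gripper_width: 0.242
```

```bash
python3 - <<'E'
from h import *
plan((.5635,-.4062,.0592,81.9))
E
```

```text
at [ 0.5639 -0.4064  0.1587] psi 81.97 tilt 0.07 w 0.242 F [-0.4  0.5 -0.6] t 33.55
-> (0.5635, -0.4062, 0.0592, 81.9) q6~ -27.7
  tr [0.0, -0.002, 0.497] dr [-0.0002, -0.0001, 0.0002]
```

>>> send_rows([
  {"dr":[0,0,0],"translation":[0,-0.002,0.06],"fingers":15},
  {"dr":[0,0,0],"translation":[0,-0.002,0.14],"fingers":15},
  {"dr":[0,0,0],"translation":[0,-0.002,0.22],"fingers":15},
  {"dr":[0,0,0],"translation":[0,-0.002,0.3],"fingers":15},
  {"dr":[0,0,0],"translation":[0,-0.002,0.37],"fingers":15},
  {"dr":[0,0,0],"translation":[0,-0.002,0.42],"fingers":15},
  {"dr":[0,0,0],"translation":[0,-0.002,0.455],"fingers":15},
  {"dr":[0,0,0],"translation":[0,-0.002,0.48],"fingers":15},
  {"dr":[0,0,0],"translation":[0,-0.002,0.495],"fingers":15},
  {"dr":[0,0,0],"translation":[0,-0.002,0.497],"fingers":15},
])

```text
time_s: 34.55
tool_pos: [0.5639, -0.4067, 0.0597]
ee_rot: [2.373, 2.059, 0.0]
wrist_force: [-0.9, -0.5, -0.4]
gripper_width: 0.245
```

>>> send_rows([
  {"dr":[0,0,0],"translation":[0,0,0.002],"fingers":15},
  {"dr":[0,0,0],"translation":[0,0,0.004],"fingers":15},
  {"dr":[0,0,0],"translation":[0,0,0.006],"fingers":15},
  {"dr":[0,0,0],"translation":[0,0,0.007],"fingers":15},
  {"dr":[0,0,0],"translation":[0,0,0.007],"fingers":15},
  {"dr":[0,0,0],"translation":[0,0,0.007],"fingers":15},
  {"dr":[0,0,0],"translation":[0,0,0.007],"fingers":15},
  {"dr":[0,0,0],"translation":[0,0,0.007],"fingers":15},
  {"dr":[0,0,0],"translation":[0,0,0.007],"fingers":15},
  {"dr":[0,0,0],"translation":[0,0,0.007],"fingers":15},
])

```text
time_s: 35.55
tool_pos: [0.5638, -0.4066, 0.0583]
ee_rot: [-2.373, -2.059, 0.0]
wrist_force: [-0.6, -0.2, -2.0]
gripper_width: 0.246
```

>>> send_rows([
  {"dr":[0,0,0],"translation":[0,0,0.002],"fingers":15},
  {"dr":[0,0,0],"translation":[0,0,0.003],"fingers":15},
  {"dr":[0,0,0],"translation":[0,0,0.003],"fingers":15},
  {"dr":[0,0,0],"translation":[0,0,0.003],"fingers":18},
  {"dr":[0,0,0],"translation":[0,0,0.003],"fingers":22},
  {"dr":[0,0,0],"translation":[0,0,0.003],"fingers":25},
  {"dr":[0,0,0],"translation":[0,0,0.003],"fingers":27},
  {"dr":[0,0,0],"translation":[0,0,0.003],"fingers":28},
  {"dr":[0,0,0],"translation":[0,0,0.003],"fingers":28},
  {"dr":[0,0,0],"translation":[0,0,0.003],"fingers":28},
])

```text
time_s: 36.55
tool_pos: [0.5638, -0.4066, 0.0577]
ee_rot: [-2.373, -2.059, -0.0]
wrist_force: [-0.3, 0.4, 1.1]
gripper_width: 0.324
```

>>> send_rows([
  {"dr":[0,0,0],"translation":[0,0,-0.01],"fingers":28},
  {"dr":[0,0,0],"translation":[0,0,-0.04],"fingers":28},
  {"dr":[0,0,0],"translation":[0,0,-0.1],"fingers":28},
  {"dr":[0,0,0],"translation":[0,0,-0.2],"fingers":28},
  {"dr":[0,0,0],"translation":[0,0,-0.3],"fingers":28},
  {"dr":[0,0,0],"translation":[0,0,-0.45],"fingers":40},
  {"dr":[0,0,0],"translation":[0,0,-0.6],"fingers":50},
  {"dr":[0,0,0],"translation":[0,0,-0.75],"fingers":60},
  {"dr":[0,0,0],"translation":[0,0,-0.85],"fingers":70},
  {"dr":[0,0,0],"translation":[0,0,-0.85],"fingers":70},
])

```text
time_s: 37.55
tool_pos: [0.5657, -0.4083, 0.2332]
ee_rot: [2.365, 2.053, 0.001]
wrist_force: [0.1, -0.1, 0.1]
gripper_width: 0.819
```

```bash
python3 - <<'E'
from h import *
w=robot.camera_params("wrist"); im=robot.camera("wrist"); np.savez("w9.npz",im=im,**w); crop(im,0,0,560,420,1.42,"w9")
p=robot.camera_params("top"); print(p2w(p,(350.6,180),.105))
plan((.585,-.205,.2,180))
E
```

```text
[[ 0.59450329 -0.21189085  0.105     ]]
at [ 0.5646 -0.4074  0.2305] psi 81.9 tilt 0.3 w 0.82 F [-1.3 -0.5 -0.6] t 37.6
-> (0.585, -0.205, 0.2, 180) q6~ -109.3
  tr [0.508, -0.021, 0.075] dr [0.0, 0.0005, -0.1362]
  tr [0.349, 0.37, 0.076] dr [0.0, 0.0005, -0.1362]
```

>>> send_rows([
  {"dr":[0,0,-0.015],"translation":[0.06,-0.002,0.01],"fingers":75},
  {"dr":[0,0,-0.03],"translation":[0.14,-0.005,0.02],"fingers":75},
  {"dr":[0,0,-0.05],"translation":[0.22,-0.01,0.03],"fingers":75},
  {"dr":[0,0,-0.07],"translation":[0.3,-0.015,0.045],"fingers":75},
  {"dr":[0,0,-0.09],"translation":[0.38,-0.018,0.06],"fingers":75},
  {"dr":[0,0,-0.11],"translation":[0.46,-0.02,0.07],"fingers":75},
  {"dr":[0,0,-0.13],"translation":[0.508,-0.021,0.075],"fingers":75},
  {"dr":[0,0,-0.1362],"translation":[0.508,-0.021,0.075],"fingers":75},
  {"dr":[0,0,-0.1362],"translation":[0.508,-0.021,0.075],"fingers":75},
  {"dr":[0,0,-0.1362],"translation":[0.508,-0.021,0.075],"fingers":75},
])

```text
time_s: 38.6
tool_pos: [0.5734, -0.3051, 0.2115]
ee_rot: [-1.305, -2.855, -0.001]
wrist_force: [0.5, -0.4, 0.6]
gripper_width: 0.875
```

>>> send_rows([
  {"dr":[0,0,-0.015],"translation":[0.04,0.04,0.01],"fingers":75},
  {"dr":[0,0,-0.03],"translation":[0.09,0.1,0.02],"fingers":75},
  {"dr":[0,0,-0.05],"translation":[0.15,0.16,0.03],"fingers":75},
  {"dr":[0,0,-0.07],"translation":[0.2,0.22,0.045],"fingers":75},
  {"dr":[0,0,-0.09],"translation":[0.26,0.28,0.06],"fingers":75},
  {"dr":[0,0,-0.11],"translation":[0.31,0.33,0.07],"fingers":75},
  {"dr":[0,0,-0.13],"translation":[0.349,0.37,0.076],"fingers":75},
  {"dr":[0,0,-0.1362],"translation":[0.349,0.37,0.076],"fingers":75},
  {"dr":[0,0,-0.1362],"translation":[0.349,0.37,0.076],"fingers":75},
  {"dr":[0,0,-0.1362],"translation":[0.349,0.37,0.076],"fingers":75},
])

```text
time_s: 39.6
tool_pos: [0.5841, -0.2046, 0.1973]
ee_rot: [-0.004, -3.141, 0.0]
wrist_force: [0.3, 0.8, -0.1]
gripper_width: 0.878
```

```bash
python3 - <<'E'
from h import *
w=robot.camera_params("wrist"); im=robot.camera("wrist"); np.savez("w10.npz",im=im,**w)
a=cv2.imread("pics/w9.png")[80:320,180:600]; crop(im,0,0,560,420,1,"w10"); b=cv2.imread("pics/w10.png")
o=np.zeros((600,800,3),np.uint8); b=cv2.resize(b[:, :],None,fx=.86,fy=.86); o[:361,:482]=b; o[361:600,0:420]=a[:239]; cv2.imwrite("pics/w10.png",o[:, :490])
plan()
E
```

```text
at [ 0.5841 -0.2047  0.1973] psi 179.87 tilt 0.01 w 0.876 F [ 0.2 -0.4  0.5] t 39.65
```

View pics/w10.png

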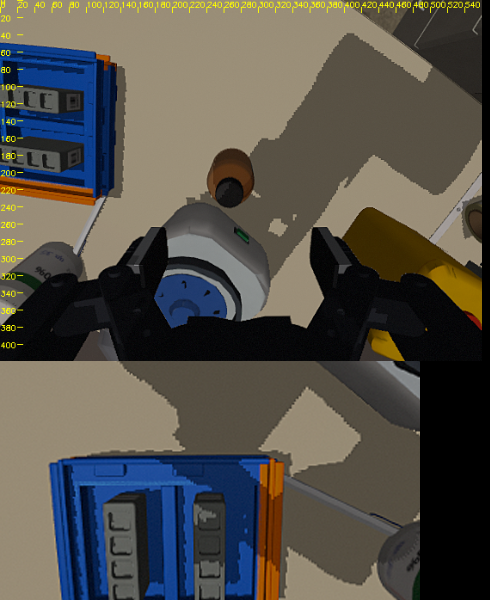

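```bash
python3 - <<'E'
from h import *
w=dict(np.load("w10.npz"))
P=blob(w["im"],w,.105,(230,195,300,250),lambda h,s,v:(v<50)); print(len(P))
print(p2w(w,(266.5,222),.105))
b=p2w(w,np.array([(207,175),(254,175),(231,149)])/.86,.088); print("body top-ish",b)
for z in(.05,.1,.13): print("vessel front",z,p2w(w,np.array([(200,206),(170,225),(255,240)])/.86,z).round(3).tolist())
E
```

```text
blob [ 590.7 -212.1] [24.  27.6] 89.9
97
[[ 0.58927943 -0.21164325  0.105     ]]
body top-ish [[ 0.5796659  -0.23235279  0.088     ]
 [ 0.57976861 -0.18942771  0.088     ]
 [ 0.55572095 -0.21018335  0.088     ]]
vessel front 0.05 [[0.625, -0.246, 0.05], [0.648, -0.28, 0.05], [0.667, -0.185, 0.05]]
vessel front 0.1 [[0.605, -0.238, 0.1], [0.624, -0.267, 0.1], [0.64, -0.188, 0.1]]
vessel front 0.13 [[0.593, -0.234, 0.13], [0.61, -0.259, 0.13], [0.623, -0.19, 0.13]]
```

```bash
python3 - <<'E'
from h import *
p=robot.camera_params("top")
c=lambda x,y:(262+x/4.4,155+y/4.4)
for z in(0,.05,.1,.15): print(z,p2w(p,[c(437,66),c(345,5),c(400,50),c(480,55)],z).round(3).tolist())
# w2 wrist and top views side by side of vessel
w2=dict(np.load("w2.npz"));w10=dict(np.load("w10.npz"))
top=cv2.imread("pics/top0.png")[:,:,::-1]
a=cv2.resize(top[90:200,325:415],None,fx=3,fy=3); b=w10["im"][210:400,170:340]; b=cv2.resize(np.ascontiguousarray(b),None,fx=2,fy=2); d=w2["im"][0:150,260:560]; 
o=np.zeros((590,800,3),np.uint8); o[:330,:270]=a; o[:380,280:620]=b; o[390:540,:300]=d; cv2.imwrite("pics/v.png",o[:,:,::-1][:, :625])
E
```

```text
0 [[0.642, -0.259, 0.0], [0.684, -0.194, 0.0], [0.653, -0.233, 0.0], [0.651, -0.29, 0.0]]
0.05 [[0.634, -0.251, 0.05], [0.674, -0.188, 0.05], [0.644, -0.226, 0.05], [0.642, -0.28, 0.05]]
0.1 [[0.625, -0.243, 0.1], [0.664, -0.182, 0.1], [0.635, -0.219, 0.1], [0.633, -0.271, 0.1]]
0.15 [[0.616, -0.235, 0.15], [0.654, -0.176, 0.15], [0.626, -0.211, 0.15], [0.624, -0.262, 0.15]]
```

View pics/v.png

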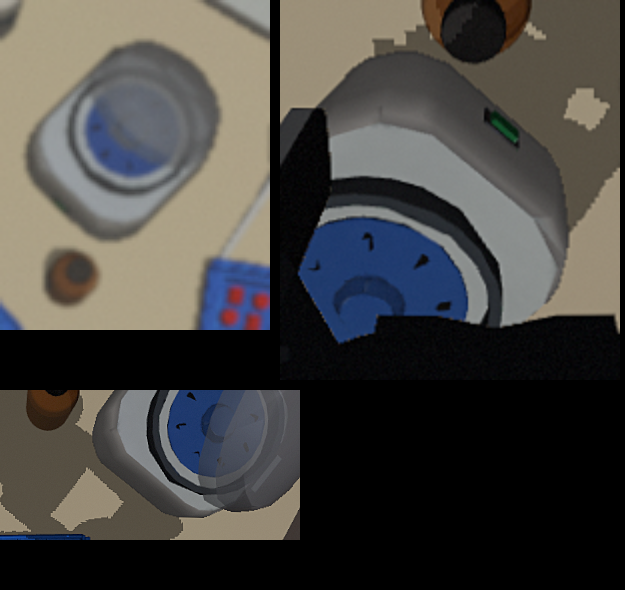

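```bash
python3 - <<'E'
from h import *
plan((.5895,-.2115,.15,150),(.5895,-.2115,.042,150))
E
```

```text
at [ 0.5841 -0.2047  0.1973] psi 179.87 tilt 0.01 w 0.876 F [ 0.2 -0.4  0.5] t 39.65
-> (0.5895, -0.2115, 0.15, 150) q6~ -79.7
  tr [-0.027, -0.034, 0.237] dr [-0.0, -0.0, 0.083]
-> (0.5895, -0.2115, 0.042, 150) q6~ -79.7
  tr [0.0, -0.0, 0.54] dr [0.0, 0.0, 0.0]
```

>>> send_rows([
  {"dr":[0,0,0.015],"translation":[-0.01,-0.01,0.03],"fingers":72},
  {"dr":[0,0,0.03],"translation":[-0.02,-0.02,0.07],"fingers":72},
  {"dr":[0,0,0.045],"translation":[-0.027,-0.034,0.12],"fingers":72},
  {"dr":[0,0,0.06],"translation":[-0.027,-0.034,0.17],"fingers":72},
  {"dr":[0,0,0.075],"translation":[-0.027,-0.034,0.21],"fingers":72},
  {"dr":[0,0,0.083],"translation":[-0.027,-0.034,0.237],"fingers":72},
  {"dr":[0,0,0.083],"translation":[-0.027,-0.034,0.237],"fingers":72},
  {"dr":[0,0,0.083],"translation":[-0.027,-0.034,0.237],"fingers":72},
  {"dr":[0,0,0.083],"translation":[-0.027,-0.034,0.237],"fingers":72},
  {"dr":[0,0,0.083],"translation":[-0.027,-0.034,0.237],"fingers":72},
])

```text
time_s: 40.65
tool_pos: [0.5898, -0.2113, 0.1506]
ee_rot: [0.81, 3.034, -0.0]
wrist_force: [0.8, 0.5, 0.3]
gripper_width: 0.844
```

```bash
python3 - <<'E'
from h import *
w=robot.camera_params("wrist"); im=robot.camera("wrist")
u=w2p(w,[(.5895,-.2115,.105)])[0]; print(u)
P=blob(im,w,.105,(int(u[0])-35,int(u[1])-35,int(u[0])+35,int(u[1])+30),lambda h,s,v:(v<50))
plan((.5895,-.2115,.042,150))
E
```

```text
[275.7556487  239.04229693]
blob [ 590.9 -210.3] [23.7 28.1] 59.12
at [ 0.5898 -0.2112  0.1506] psi 150.09 tilt 0.05 w 0.845 F [-0.8  0.5  0.1] t 40.7
-> (0.5895, -0.2115, 0.042, 150) q6~ -79.7
  tr [0.001, -0.002, 0.543] dr [0.0, 0.0001, 0.0002]
```

>>> send_rows([
  {"dr":[0,0,0],"translation":[0.001,0,0.06],"fingers":72},
  {"dr":[0,0,0],"translation":[0.001,0,0.15],"fingers":72},
  {"dr":[0,0,0],"translation":[0.001,0,0.25],"fingers":72},
  {"dr":[0,0,0],"translation":[0.001,0,0.35],"fingers":72},
  {"dr":[0,0,0],"translation":[0.001,0,0.43],"fingers":72},
  {"dr":[0,0,0],"translation":[0.001,0,0.49],"fingers":72},
  {"dr":[0,0,0],"translation":[0.001,0,0.525],"fingers":72},
  {"dr":[0,0,0],"translation":[0.001,0,0.54],"fingers":72},
  {"dr":[0,0,0],"translation":[0.001,0,0.543],"fingers":65},
  {"dr":[0,0,0],"translation":[0.001,0,0.543],"fingers":60},
], grip_force=40)

```text
time_s: 41.7
tool_pos: [0.5898, -0.2112, 0.0421]
ee_rot: [0.811, 3.034, -0.001]
wrist_force: [-0.6, -0.6, 0.5]
gripper_width: 0.706
```

>>> send_rows([
  {"dr":[0,0,0],"translation":[0,0,0],"fingers":55},
  {"dr":[0,0,0],"translation":[0,0,0],"fingers":50},
  {"dr":[0,0,0],"translation":[0,0,0],"fingers":45},
  {"dr":[0,0,0],"translation":[0,0,0],"fingers":40},
  {"dr":[0,0,0],"translation":[0,0,0],"fingers":40},
  {"dr":[0,0,0],"translation":[0,0,0],"fingers":40},
  {"dr":[0,0,0],"translation":[0,0,-0.03],"fingers":40},
  {"dr":[0,0,0],"translation":[0,0,-0.1],"fingers":40},
  {"dr":[0,0,0],"translation":[0,0,-0.2],"fingers":40},
  {"dr":[0,0,0],"translation":[0,0,-0.3],"fingers":40},
])

```text
time_s: 42.7
tool_pos: [0.5889, -0.2108, 0.1022]
ee_rot: [-0.811, -3.034, -0.0]
wrist_force: [0.0, -0.2, -1.3]
gripper_width: 0.55
```

```bash
python3 - <<'E'
from h import *
p,M=pose()
plan((p[0],p[1],.2,150),(.5,.02,.2,150),(.43,.3,.2,193))
E
```

```text
at [ 0.5889 -0.2108  0.1022] psi 150.08 tilt 0.07 w 0.55 F [ 0.  -0.2 -1.3] t 42.7
-> (np.float64(0.5889024856130157), np.float64(-0.21077430551455), 0.2, 150) q6~ -79.7
  tr [0.001, -0.0, -0.489] dr [-0.0, -0.0002, 0.0002]
-> (0.5, 0.02, 0.2, 150) q6~ -57.7
  tr [0.962, 0.777, 0.0] dr [-0.0, 0.0, 0.0]
-> (0.43, 0.3, 0.2, 193) q6~ -68.1
  tr [0.502, 0.519, 0.0] dr [0.0, 0.0, -0.0597]
  tr [0.277, 0.666, 0.0] dr [0.0, 0.0, -0.0597]
```

>>> send_rows([
  {"dr":[0,0,0],"translation":[0,0,-0.05],"fingers":40},
  {"dr":[0,0,0],"translation":[0,0,-0.12],"fingers":40},
  {"dr":[0,0,0],"translation":[0,0,-0.2],"fingers":40},
  {"dr":[0,0,0],"translation":[0,0,-0.28],"fingers":40},
  {"dr":[0,0,0],"translation":[0,0,-0.36],"fingers":40},
  {"dr":[0,0,0],"translation":[0.01,0.01,-0.43],"fingers":40},
  {"dr":[0,0,0],"translation":[0.04,0.03,-0.48],"fingers":40},
  {"dr":[0,0,0],"translation":[0.1,0.08,-0.489],"fingers":40},
  {"dr":[0,0,0],"translation":[0.18,0.15,-0.489],"fingers":40},
  {"dr":[0,0,0],"translation":[0.28,0.23,-0.489],"fingers":40},
])

```text
time_s: 43.7
tool_pos: [0.5626, -0.1416, 0.1987]
ee_rot: [-0.811, -3.033, -0.001]
wrist_force: [0.6, 0.3, 1.0]
gripper_width: 0.554
```

>>> send_rows([
  {"dr":[0,0,0],"translation":[0.1,0.08,0],"fingers":40},
  {"dr":[0,0,0],"translation":[0.2,0.16,0],"fingers":40},
  {"dr":[0,0,0],"translation":[0.3,0.24,0],"fingers":40},
  {"dr":[0,0,0],"translation":[0.4,0.32,0],"fingers":40},
  {"dr":[0,0,0],"translation":[0.48,0.39,0],"fingers":40},
  {"dr":[0,0,0],"translation":[0.55,0.45,0],"fingers":40},
  {"dr":[0,0,0],"translation":[0.61,0.5,0],"fingers":40},
  {"dr":[0,0,0],"translation":[0.66,0.54,0],"fingers":40},
  {"dr":[0,0,0],"translation":[0.68,0.55,0],"fingers":40},
  {"dr":[0,0,0],"translation":[0.68,0.55,0],"fingers":40},
])

```text
time_s: 44.7
tool_pos: [0.5003, 0.0205, 0.1992]
ee_rot: [-0.809, -3.035, 0.0]
wrist_force: [0.3, -0.1, -1.6]
gripper_width: 0.551
```

```bash
python3 - <<'E'
from h import *
plan((.444,.346,.18,193.3),(.444,.346,.048,193.3))
E
```

```text
at [0.5003 0.0205 0.1992] psi 150.14 tilt 0.03 w 0.551 F [ 0.3 -0.1 -1.6] t 44.7
-> (0.444, 0.346, 0.18, 193.3) q6~ -65.4
  tr [0.527, 0.636, 0.048] dr [-0.0, -0.0, -0.0599]
  tr [0.256, 0.785, 0.048] dr [-0.0, -0.0, -0.0599]
-> (0.444, 0.346, 0.048, 193.3) q6~ -65.4
  tr [-0.0, -0.0, 0.66] dr [-0.0, -0.0, -0.0]
```

>>> send_rows([
  {"dr":[0,0,-0.005],"translation":[0.03,0.03,0.003],"fingers":40},
  {"dr":[0,0,-0.012],"translation":[0.09,0.1,0.01],"fingers":40},
  {"dr":[0,0,-0.02],"translation":[0.16,0.19,0.016],"fingers":40},
  {"dr":[0,0,-0.028],"translation":[0.23,0.28,0.022],"fingers":40},
  {"dr":[0,0,-0.036],"translation":[0.3,0.37,0.028],"fingers":40},
  {"dr":[0,0,-0.044],"translation":[0.37,0.45,0.034],"fingers":40},
  {"dr":[0,0,-0.05],"translation":[0.43,0.52,0.04],"fingers":40},
  {"dr":[0,0,-0.056],"translation":[0.48,0.58,0.044],"fingers":40},
  {"dr":[0,0,-0.0599],"translation":[0.52,0.625,0.048],"fingers":40},
  {"dr":[0,0,-0.0599],"translation":[0.527,0.636,0.048],"fingers":40},
])

```text
time_s: 45.7
tool_pos: [0.4726, 0.1837, 0.1895]
ee_rot: [-0.226, -3.133, -0.0]
wrist_force: [-0.0, -0.7, -1.4]
gripper_width: 0.549
```

>>> send_rows([
  {"dr":[0,0,-0.007],"translation":[0.03,0.09,0.006],"fingers":40},
  {"dr":[0,0,-0.015],"translation":[0.06,0.19,0.012],"fingers":40},
  {"dr":[0,0,-0.023],"translation":[0.1,0.3,0.018],"fingers":40},
  {"dr":[0,0,-0.031],"translation":[0.13,0.41,0.024],"fingers":40},
  {"dr":[0,0,-0.039],"translation":[0.17,0.52,0.03],"fingers":40},
  {"dr":[0,0,-0.047],"translation":[0.2,0.61,0.036],"fingers":40},
  {"dr":[0,0,-0.053],"translation":[0.22,0.69,0.042],"fingers":40},
  {"dr":[0,0,-0.058],"translation":[0.245,0.75,0.048],"fingers":40},
  {"dr":[0,0,-0.0599],"translation":[0.256,0.785,0.048],"fingers":40},
  {"dr":[0,0,-0.0599],"translation":[0.256,0.785,0.048],"fingers":40},
])

```text
time_s: 46.7
tool_pos: [0.445, 0.3461, 0.18]
ee_rot: [-0.363, 3.12, -0.0]
wrist_force: [-0.1, 0.6, -0.9]
gripper_width: 0.555
```

```bash
python3 - <<'E'
from h import *
plan((.444,.346,.048,193.3))
w=robot.camera_params("wrist"); im=robot.camera("wrist"); np.savez("w11.npz",im=im,**w); crop(im,0,0,560,420,1,"w11")
t=robot.camera("top"); cv2.imwrite("pics/top2.png",t[:,:,::-1])
p=robot.camera_params("top")
# black floor, white edges: score tray pose using the wrist picture: dark floor outline where visible
g=cv2.cvtColor(im,cv2.COLOR_RGB2GRAY)
for z,pts in((.022,box(.482,.355,0,-80,80,-50,50,22,22,np.radians(-166.7))[:4]),): print(w2p(w,pts).round())
E
```

```text
at [0.445  0.3461 0.18  ] psi -166.74 tilt 0.01 w 0.555 F [-0.1  0.6 -0.9] t 46.7
-> (0.444, 0.346, 0.048, 193.3) q6~ -65.4
  tr [0.005, 0.001, 0.66] dr [-0.0, 0.0, -0.0001]
[[325. 304.]
 [332. 148.]
 [221. 148.]
 [228. 304.]]
```

```bash
python3 - <<'E'
from h import *
w=dict(np.load("w11.npz")); g=cv2.cvtColor(w["im"],cv2.COLOR_RGB2GRAY)
for c in(250,276,300): print("col",c,list(zip(range(130,172,2),g[130:172:2,c].tolist())))
for r in(165,180): print("row",r,"L",list(zip(range(205,240,2),g[r,205:240:2].tolist())),"R",list(zip(range(314,350,2),g[r,314:350:2].tolist())))
E
```

```text
col 250 [(130, 94), (132, 95), (134, 96), (136, 94), (138, 92), (140, 95), (142, 94), (144, 94), (146, 93), (148, 78), (150, 58), (152, 124), (154, 107), (156, 11), (158, 15), (160, 16), (162, 19), (164, 16), (166, 17), (168, 18), (170, 14)]
col 276 [(130, 92), (132, 95), (134, 92), (136, 96), (138, 94), (140, 95), (142, 95), (144, 93), (146, 82), (148, 134), (150, 80), (152, 202), (154, 176), (156, 0), (158, 20), (160, 29), (162, 26), (164, 28), (166, 27), (168, 28), (170, 29)]
col 300 [(130, 95), (132, 95), (134, 93), (136, 94), (138, 95), (140, 90), (142, 118), (144, 167), (146, 163), (148, 156), (150, 69), (152, 203), (154, 189), (156, 0), (158, 27), (160, 27), (162, 25), (164, 27), (166, 29), (168, 26), (170, 27)]
row 165 L [(205, 94), (207, 94), (209, 94), (211, 94), (213, 94), (215, 93), (217, 95), (219, 92), (221, 95), (223, 94), (225, 95), (227, 103), (229, 120), (231, 53), (233, 84), (235, 105), (237, 10), (239, 17)] R [(314, 26), (316, 26), (318, 28), (320, 23), (322, 28), (324, 30), (326, 26), (328, 124), (330, 45), (332, 93), (334, 196), (336, 166), (338, 165), (340, 164), (342, 167), (344, 164), (346, 165), (348, 164)]
row 180 L [(205, 93), (207, 94), (209, 93), (211, 93), (213, 93), (215, 94), (217, 94), (219, 94), (221, 94), (223, 94), (225, 94), (227, 79), (229, 116), (231, 81), (233, 45), (235, 133), (237, 10), (239, 13)] R [(314, 31), (316, 29), (318, 28), (320, 28), (322, 26), (324, 28), (326, 39), (328, 121), (330, 47), (332, 192), (334, 191), (336, 165), (338, 165), (340, 165), (342, 166), (344, 163), (346, 164), (348, 163)]
```

>>> send_rows([
  {"dr":[0,0,0],"translation":[-0.002,0.01,0.06],"fingers":40},
  {"dr":[0,0,0],"translation":[-0.004,0.019,0.15],"fingers":40},
  {"dr":[0,0,0],"translation":[-0.004,0.019,0.26],"fingers":40},
  {"dr":[0,0,0],"translation":[-0.004,0.019,0.37],"fingers":40},
  {"dr":[0,0,0],"translation":[-0.004,0.019,0.47],"fingers":40},
  {"dr":[0,0,0],"translation":[-0.004,0.019,0.55],"fingers":40},
  {"dr":[0,0,0],"translation":[-0.004,0.019,0.6],"fingers":40},
  {"dr":[0,0,0],"translation":[-0.004,0.019,0.635],"fingers":40},
  {"dr":[0,0,0],"translation":[-0.004,0.019,0.655],"fingers":40},
  {"dr":[0,0,0],"translation":[-0.004,0.019,0.66],"fingers":40},
])

```text
time_s: 47.8
tool_pos: [0.4451, 0.3495, 0.048]
ee_rot: [-0.361, 3.121, 0.0]
wrist_force: [-0.3, -1.3, -0.9]
gripper_width: 0.555
```

>>> send_rows([
  {"dr":[0,0,0],"translation":[0,0,0.002],"fingers":40},
  {"dr":[0,0,0],"translation":[0,0,0.004],"fingers":40},
  {"dr":[0,0,0],"translation":[0,0,0.006],"fingers":40},
  {"dr":[0,0,0],"translation":[0,0,0.008],"fingers":40},
  {"dr":[0,0,0],"translation":[0,0,0.01],"fingers":40},
  {"dr":[0,0,0],"translation":[0,0,0.01],"fingers":40},
  {"dr":[0,0,0],"translation":[0,0,0.01],"fingers":40},
  {"dr":[0,0,0],"translation":[0,0,0.01],"fingers":40},
  {"dr":[0,0,0],"translation":[0,0,0.01],"fingers":40},
  {"dr":[0,0,0],"translation":[0,0,0.01],"fingers":40},
])

```text
time_s: 48.8
tool_pos: [0.445, 0.3496, 0.0463]
ee_rot: [-0.361, 3.12, 0.0]
wrist_force: [0.0, 0.8, 2.0]
gripper_width: 0.551
```

>>> send_rows([
  {"dr":[0,0,0],"translation":[0,0,0],"fingers":50},
  {"dr":[0,0,0],"translation":[0,0,0],"fingers":54},
  {"dr":[0,0,0],"translation":[0,0,0],"fingers":58},
  {"dr":[0,0,0],"translation":[0,0,0],"fingers":62},
  {"dr":[0,0,0],"translation":[0,0,0],"fingers":64},
  {"dr":[0,0,0],"translation":[0,0,0],"fingers":64},
  {"dr":[0,0,0],"translation":[0,0,-0.02],"fingers":64},
  {"dr":[0,0,0],"translation":[0,0,-0.06],"fingers":64},
  {"dr":[0,0,0],"translation":[0,0,-0.14],"fingers":64},
  {"dr":[0,0,0],"translation":[0,0,-0.25],"fingers":64},
])

```text
time_s: 49.8
tool_pos: [0.4443, 0.3492, 0.0964]
ee_rot: [0.361, -3.119, 0.001]
wrist_force: [1.5, 0.4, 0.8]
gripper_width: 0.747
```

>>> send_rows([
  {"dr":[0,0,0],"translation":[0,0,-0.1],"fingers":64},
  {"dr":[0,0,0],"translation":[0,0,-0.22],"fingers":64},
  {"dr":[0,0,0],"translation":[0,0,-0.34],"fingers":64},
  {"dr":[0,0,0],"translation":[0,0,-0.45],"fingers":64},
  {"dr":[0,0,0],"translation":[0,0,-0.5],"fingers":64},
  {"dr":[0,0,0],"translation":[0,0,-0.5],"fingers":64},
  {"dr":[0,0,0],"translation":[0,0,-0.5],"fingers":64},
  {"dr":[0,0,0],"translation":[0,0,-0.5],"fingers":64},
  {"dr":[0,0,0],"translation":[0,0,-0.5],"fingers":64},
  {"dr":[0,0,0],"translation":[0,0,-0.5],"fingers":64},
])

```text
time_s: 50.8
tool_pos: [0.4445, 0.3493, 0.1952]
ee_rot: [0.361, -3.119, 0.001]
wrist_force: [-1.1, 0.2, 1.0]
gripper_width: 0.747
```

```bash
python3 - <<'E'
from h import *
p=robot.camera_params("top"); X=p2w(p,(202.9,183.1),.078)[0]; print(X)
w=robot.camera_params("wrist"); im=robot.camera("wrist"); np.savez("w12.npz",im=im,**w)
print("amber cap expected px",w2p(w,[(.445,.3496,.109)]))
plan((X[0]-.003,X[1]+.003,.15,193.3))
E
```

```text
[0.57930658 0.2133544  0.078     ]
amber cap expected px [[276.13590501 218.36426947]]
at [0.4446 0.3493 0.1954] psi -166.79 tilt 0.08 w 0.749 F [-0.2 -0.5  0. ] t 50.85
-> (np.float64(0.5763065839739966), np.float64(0.21635439522206013), 0.15, 193.3) q6~ -82.7
  tr [-0.489, -0.798, 0.226] dr [-0.0001, -0.0002, -0.0003]
```

>>> send_rows([
  {"dr":[0,0,0.02],"translation":[-0.04,-0.06,0.01],"fingers":60},
  {"dr":[0,0,0.04],"translation":[-0.1,-0.16,0.04],"fingers":60},
  {"dr":[0,0,0.06],"translation":[-0.17,-0.28,0.08],"fingers":60},
  {"dr":[0,0,0.082],"translation":[-0.24,-0.4,0.11],"fingers":60},
  {"dr":[0,0,0.104],"translation":[-0.31,-0.51,0.14],"fingers":60},
  {"dr":[0,0,0.126],"translation":[-0.37,-0.61,0.17],"fingers":60},
  {"dr":[0,0,0.148],"translation":[-0.43,-0.7,0.2],"fingers":60},
  {"dr":[0,0,0.17],"translation":[-0.47,-0.77,0.22],"fingers":60},
  {"dr":[0,0,0.192],"translation":[-0.489,-0.798,0.226],"fingers":60},
  {"dr":[0,0,0.213],"translation":[-0.489,-0.798,0.226],"fingers":60},
])

```text
time_s: 51.85
tool_pos: [0.5775, 0.2153, 0.1501]
ee_rot: [-1.662, -2.666, 0.001]
wrist_force: [-0.1, 0.1, -0.1]
gripper_width: 0.703
```

```bash
python3 - <<'E'
from h import *
w=robot.camera_params("wrist"); im=robot.camera("wrist"); np.savez("w13.npz",im=im,**w)
u=w2p(w,[(.5763,.2164,.078)])[0]; print(u)
P=blob(im,w,.078,(int(u[0])-45,int(u[1])-45,int(u[0])+45,int(u[1])+40),lambda h,s,v:((h<6)|(h>172))&(s>140)&(v>60))
B=blob(im,w,.1,(0,0,560,420),blue); print("blue near", np.linalg.norm(B-[.5763,.2164],axis=1).min())
plan((.5763,.2164,.15,115))
E
```

```text
[276.69652945 223.11491404]
blob [578.1 219.3] [17.7 17.9] 26.1
blob [641.9 316.4] [112.3  85.9] 62.14
blue near 0.0631053588943196
at [0.577  0.2157 0.1502] psi 115.95 tilt 0.05 w 0.701 F [-0.2  0.1  1. ] t 51.9
-> (0.5763, 0.2164, 0.15, 115) q6~ -4.4
  tr [0.004, -0.002, 0.001] dr [-0.0001, -0.0, 0.0026]
```

```bash
python3 - <<'E'
from h import *
plan((.5778,.2190,.030,None))
E
```

```text
at [0.577  0.2157 0.1502] psi 115.95 tilt 0.05 w 0.701 F [-0.2  0.1  1. ] t 51.9
-> (0.5778, 0.219, 0.03, None) q6~ -5.2
  tr [0.013, 0.011, 0.601] dr [-0.0001, -0.0, 0.0]
```

>>> send_rows([
  {"dr":[0,0,0],"translation":[0.006,0.005,0.03],"fingers":60},
  {"dr":[0,0,0],"translation":[0.013,0.011,0.1],"fingers":60},
  {"dr":[0,0,0],"translation":[0.013,0.011,0.2],"fingers":60},
  {"dr":[0,0,0],"translation":[0.013,0.011,0.32],"fingers":60},
  {"dr":[0,0,0],"translation":[0.013,0.011,0.44],"fingers":60},
  {"dr":[0,0,0],"translation":[0.013,0.011,0.52],"fingers":60},
  {"dr":[0,0,0],"translation":[0.013,0.011,0.57],"fingers":60},
  {"dr":[0,0,0],"translation":[0.013,0.011,0.6],"fingers":60},
  {"dr":[0,0,0],"translation":[0.013,0.011,0.6],"fingers":54},
  {"dr":[0,0,0],"translation":[0.013,0.011,0.6],"fingers":48},
], grip_force=30)

```text
time_s: 52.9
tool_pos: [0.578, 0.2199, 0.0316]
ee_rot: [1.652, 2.671, 0.002]
wrist_force: [0.6, -0.6, -0.2]
gripper_width: 0.562
```

>>> send_rows([
  {"dr":[0,0,0],"translation":[0,0,0],"fingers":44},
  {"dr":[0,0,0],"translation":[0,0,0],"fingers":40},
  {"dr":[0,0,0],"translation":[0,0,0],"fingers":35},
  {"dr":[0,0,0],"translation":[0,0,0],"fingers":30},
  {"dr":[0,0,0],"translation":[0,0,0],"fingers":30},
  {"dr":[0,0,0],"translation":[0,0,0],"fingers":30},
  {"dr":[0,0,0],"translation":[0,0,-0.04],"fingers":30},
  {"dr":[0,0,0],"translation":[0,0,-0.12],"fingers":30},
  {"dr":[0,0,0],"translation":[0,0,-0.24],"fingers":30},
  {"dr":[0,0,0],"translation":[0,0,-0.38],"fingers":30},
])

```text
time_s: 53.9
tool_pos: [0.5767, 0.2196, 0.1077]
ee_rot: [-1.652, -2.671, 0.002]
wrist_force: [-0.1, -0.1, -0.1]
gripper_width: 0.432
```

```bash
python3 - <<'E'
from h import *
plan((.521,.368,.15,110),(.521,.368,.036,110))
E
```

```text
at [0.5767 0.2196 0.1077] psi 116.53 tilt 0.11 w 0.432 F [-0.1 -0.1 -0.1] t 53.9
-> (0.521, 0.368, 0.15, 110) q6~ 15.2
  tr [0.788, 0.082, -0.211] dr [-0.0003, -0.0001, 0.0181]
-> (0.521, 0.368, 0.036, 110) q6~ 15.2
  tr [-0.0, -0.0, 0.57] dr [0.0, -0.0, 0.0]
```

>>> send_rows([
  {"dr":[0,0,0],"translation":[0.01,-0.02,-0.06],"fingers":30},
  {"dr":[0,0,0.003],"translation":[0.04,-0.05,-0.13],"fingers":30},
  {"dr":[0,0,0.006],"translation":[0.1,-0.08,-0.2],"fingers":30},
  {"dr":[0,0,0.009],"translation":[0.2,-0.08,-0.211],"fingers":30},
  {"dr":[0,0,0.012],"translation":[0.32,-0.06,-0.211],"fingers":30},
  {"dr":[0,0,0.015],"translation":[0.45,-0.02,-0.211],"fingers":30},
  {"dr":[0,0,0.018],"translation":[0.57,0.02,-0.211],"fingers":30},
  {"dr":[0,0,0.018],"translation":[0.68,0.05,-0.211],"fingers":30},
  {"dr":[0,0,0.018],"translation":[0.76,0.075,-0.211],"fingers":30},
  {"dr":[0,0,0.018],"translation":[0.788,0.082,-0.211],"fingers":30},
])

```text
time_s: 54.9
tool_pos: [0.5204, 0.3695, 0.1488]
ee_rot: [-1.798, -2.575, 0.001]
wrist_force: [-0.1, -0.5, -0.3]
gripper_width: 0.437
```

```bash
python3 - <<'E'
from h import *
plan((.521,.368,.037,110))
E
```

```text
at [0.5204 0.3695 0.1488] psi 110.14 tilt 0.06 w 0.437 F [-0.1 -0.5 -0.3] t 54.9
-> (0.521, 0.368, 0.037, 110) q6~ 15.2
  tr [-0.008, 0.001, 0.559] dr [-0.0002, -0.0, 0.0004]
```

>>> send_rows([
  {"dr":[0,0,0],"translation":[-0.006,0.001,0.05],"fingers":30},
  {"dr":[0,0,0],"translation":[-0.006,0.001,0.13],"fingers":30},
  {"dr":[0,0,0],"translation":[-0.006,0.001,0.23],"fingers":30},
  {"dr":[0,0,0],"translation":[-0.006,0.001,0.33],"fingers":30},
  {"dr":[0,0,0],"translation":[-0.006,0.001,0.41],"fingers":30},
  {"dr":[0,0,0],"translation":[-0.006,0.001,0.47],"fingers":30},
  {"dr":[0,0,0],"translation":[-0.006,0.001,0.51],"fingers":30},
  {"dr":[0,0,0],"translation":[-0.006,0.001,0.54],"fingers":30},
  {"dr":[0,0,0],"translation":[-0.006,0.001,0.555],"fingers":30},
  {"dr":[0,0,0],"translation":[-0.006,0.001,0.557],"fingers":30},
])

```text
time_s: 55.9
tool_pos: [0.5225, 0.3671, 0.0377]
ee_rot: [1.801, 2.574, 0.0]
wrist_force: [-0.2, 0.2, -0.7]
gripper_width: 0.435
```

>>> send_rows([
  {"dr":[0,0,0],"translation":[0,0,0.002],"fingers":30},
  {"dr":[0,0,0],"translation":[0,0,0.004],"fingers":30},
  {"dr":[0,0,0],"translation":[0,0,0.006],"fingers":30},
  {"dr":[0,0,0],"translation":[0,0,0.008],"fingers":30},
  {"dr":[0,0,0],"translation":[0,0,0.009],"fingers":30},
  {"dr":[0,0,0],"translation":[0,0,0.009],"fingers":30},
  {"dr":[0,0,0],"translation":[0,0,0.009],"fingers":30},
  {"dr":[0,0,0],"translation":[0,0,0.009],"fingers":30},
  {"dr":[0,0,0],"translation":[0,0,0.009],"fingers":30},
  {"dr":[0,0,0],"translation":[0,0,0.009],"fingers":30},
])

```text
time_s: 56.9
tool_pos: [0.5223, 0.367, 0.0359]
ee_rot: [-1.801, -2.574, 0.0]
wrist_force: [0.9, -0.5, 0.3]
gripper_width: 0.436
```

>>> send_rows([
  {"dr":[0,0,0],"translation":[0,0,0.001],"fingers":30},
  {"dr":[0,0,0],"translation":[0,0,0.002],"fingers":30},
  {"dr":[0,0,0],"translation":[0,0,0.003],"fingers":30},
  {"dr":[0,0,0],"translation":[0,0,0.004],"fingers":30},
  {"dr":[0,0,0],"translation":[0,0,0.004],"fingers":30},
  {"dr":[0,0,0],"translation":[0,0,0.004],"fingers":30},
  {"dr":[0,0,0],"translation":[0,0,0.004],"fingers":30},
  {"dr":[0,0,0],"translation":[0,0,0.004],"fingers":30},
  {"dr":[0,0,0],"translation":[0,0,0.004],"fingers":30},
  {"dr":[0,0,0],"translation":[0,0,0.004],"fingers":30},
])

```text
time_s: 57.9
tool_pos: [0.5223, 0.3671, 0.0356]
ee_rot: [1.801, 2.574, 0.0]
wrist_force: [-0.6, 0.2, 4.9]
gripper_width: 0.439
```

Seated (5 N up). Release and back off upward.

>>> send_rows([
  {"dr":[0,0,0],"translation":[0,0,0],"fingers":40},
  {"dr":[0,0,0],"translation":[0,0,0],"fingers":43},
  {"dr":[0,0,0],"translation":[0,0,0],"fingers":46},
  {"dr":[0,0,0],"translation":[0,0,0],"fingers":48},
  {"dr":[0,0,0],"translation":[0,0,0],"fingers":48},
  {"dr":[0,0,0],"translation":[0,0,0],"fingers":48},
  {"dr":[0,0,0],"translation":[0,0,-0.02],"fingers":48},
  {"dr":[0,0,0],"translation":[0,0,-0.06],"fingers":48},
  {"dr":[0,0,0],"translation":[0,0,-0.14],"fingers":48},
  {"dr":[0,0,0],"translation":[0,0,-0.25],"fingers":48},
])

```text
time_s: 58.9
tool_pos: [0.5217, 0.3668, 0.0859]
ee_rot: [-1.8, -2.574, 0.002]
wrist_force: [-0.1, 1.1, 0.1]
gripper_width: 0.56
```

>>> send_rows([
  {"dr":[0,0,0],"translation":[0,0,-0.1],"fingers":48},
  {"dr":[0,0,0],"translation":[0,0,-0.25],"fingers":48},
  {"dr":[0,0,0],"translation":[0,0,-0.4],"fingers":48},
  {"dr":[0,0,0],"translation":[0,0,-0.55],"fingers":48},
  {"dr":[0,0,0],"translation":[0,0,-0.65],"fingers":48},
  {"dr":[0,0,0],"translation":[0,0,-0.7],"fingers":48},
  {"dr":[0,0,0],"translation":[0,0,-0.7],"fingers":48},
  {"dr":[0,0,0],"translation":[0,0,-0.7],"fingers":48},
  {"dr":[0,0,0],"translation":[0,0,-0.7],"fingers":48},
  {"dr":[0,0,0],"translation":[0,0,-0.7],"fingers":48},
])

```text
time_s: 59.9
tool_pos: [0.5216, 0.3667, 0.2236]
ee_rot: [-1.8, -2.573, 0.004]
wrist_force: [0.3, 0.6, -0.1]
gripper_width: 0.564
```

>>> send_rows([
  {"dr":[0,0,0],"translation":[-0.1,0,0],"fingers":48},
  {"dr":[0,0,0],"translation":[-0.25,0,0],"fingers":48},
  {"dr":[0,0,0],"translation":[-0.4,0,0],"fingers":48},
  {"dr":[0,0,0],"translation":[-0.55,0,0],"fingers":48},
  {"dr":[0,0,0],"translation":[-0.7,0,0],"fingers":48},
  {"dr":[0,0,0],"translation":[-0.8,0,0],"fingers":48},
  {"dr":[0,0,0],"translation":[-0.9,0,0],"fingers":48},
  {"dr":[0,0,0],"translation":[-0.9,0,0],"fingers":48},
  {"dr":[0,0,0],"translation":[-0.9,0,0],"fingers":48},
  {"dr":[0,0,0],"translation":[-0.9,0,0],"fingers":48},
])

```text
time_s: 60.9
tool_pos: [0.5834, 0.1989, 0.2247]
ee_rot: [-1.799, -2.574, 0.001]
wrist_force: [-0.5, 0.2, 0.5]
gripper_width: 0.566
```

```bash
python3 - <<'E'
from h import *
plan()
w=robot.camera("wrist"); t=robot.camera("top")
o=np.zeros((600,800,3),np.uint8)
a=cv2.resize(t[150:280,125:265],None,fx=2.7,fy=2.7); b=cv2.resize(t[160:250,370:450],None,fx=2.7,fy=2.7); 
o[:a.shape[0],:a.shape[1]]=a; o[355:355+b.shape[0],:b.shape[1]]=b; c=cv2.resize(w,(410,308)); o[:308,385:795]=c
s=robot.camera("scene"); d=cv2.resize(s[100:260,100:360],None,fx=1.5,fy=1.5); o[330:330+d.shape[0],385:385+d.shape[1]]=d
cv2.imwrite("pics/final.png",o[:,:,::-1])
E
```

```text
at [0.5834 0.1989 0.2247] psi 110.09 tilt 0.07 w 0.566 F [-0.5  0.2  0.5] t 60.9
```

View pics/final.png

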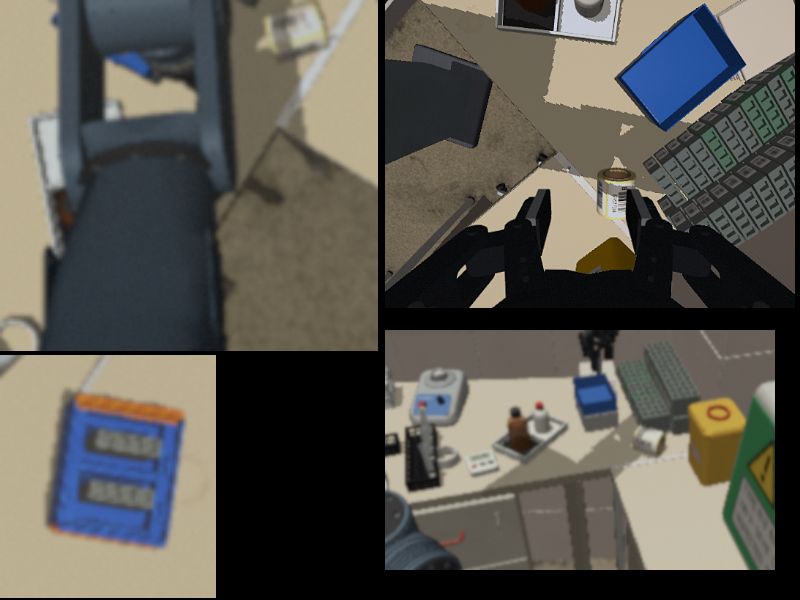

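```bash
python3 -c "
from cell import robot
print(robot.finish_job())"
```

```text
the job is handed in; nothing more can be done
None
```

The job is done and handed in at about 61 s of the 136 s allowed.

**What I did:**
- I stacked the empty tote first, with its orange end opposite the fixed tote's.
- I then stood one cassette in each bay, lengthwise along the divider.
- Last, I stood the brown bottle in the black-floored bay and the red-capped bottle in the white-floored bay.

**What the checks showed:**
- **Tote:** It made contact at the stacked height (tool at 37.3 mm, against about 31 mm if it had nested). From the wrist camera its centre and yaw matched the fixed tote to within about 1 mm and 0.1°.
- **Cassettes:** The pictures show both upright in their bays. The first went down with no clear contact force; the second read about 1 N.
- **Bottles:** Both touched their floors on lowering (2 N and 5 N). The final scene picture shows both standing in the tray.
- **Timer and label roll:** In the final scene picture the timer is at the same pixels as at the start. The roll looks unmoved by eye.
- **Forces:** The largest wrist force reported at the end of a move was about 6 N.

**Checks that failed or disagreed:**
- One automatic colour detection, of the second cassette, failed. I used the earlier measured pose for that grasp instead, and it held.
- The top camera disagreed with the wrist camera by 3–5 mm. I used the wrist camera wherever I had its measurement, and corrected the top camera's bottle and tray estimates by that offset.
- In the final top view the arm hides part of the tray, so the bottles were last checked from the scene view. The wrist view also shows part of the tray.

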